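# Gauge a ring blank: go end in, no-go end refused

### The arm

A 6-joint arm with a two-finger parallel gripper is mounted at the origin on the work surface. World frame = base frame: x ahead of the robot, y to its left, z up, the work surface at z = 0. Lengths are in m, angles in rad, forces in N, time in s.
With the tool pointing down it reaches from about 0.3 to 0.875 m from the base axis. Payload 4.2 kg.
Tool frame: the origin (TCP) lies on the centre line of the jaws, within the pads' length; the fingertips stand 17 mm ahead of it and the grasp point (between the pads) lies 2 mm behind it (manip.tip_extent is the distance from the TCP to the fingertips, in m); x points along the fingers, z is the direction in which the jaws open and shut, and the axes are right-handed (so a half turn about x gives the same grasp; the last joint's range is limited). The gripper opens to 85 mm and grips with 20 to 120 N. Pads are 22 mm wide; open, the fingers measure 114 mm over their backs; the gripper's body (76 mm by 85 mm) begins 54 mm behind the grasp point. The pads swing forward as they close: fully open they stand 13 mm farther back than shut.
Start: joints at [1.222, 0.32, 1.565, -0, 1.257, -0.02], TCP at [0.186, 0.544, 0.248] pointing down, gripper open.
Joint ranges: [-3.11, 3.11], [-0.84, 2.01], [0.21, 2.61], [-1.34, 4.49], [0.05, 2.63], [-2.56, 2.56]. Speed limits (rad/s): [2.57, 2.57, 3.14, 3.14, 3.14, 3.14].

### API

Orientations are given as a unit quaternion [w, x, y, z].
In Python, from rig import manip gives the robot as it stands.
- The arm moves only by the shell command python3 -m crank 'ROWS'. ROWS is a JSON object of lists of equal length, an entry for each row: "translation": the shift along the tool's x, y, z in units of 50 mm (1.0 is 50 mm), a list of three; "rotation": the turn, a rotation vector about the tool's x, y, z in units of 8 degrees (1.0 is 8 degrees), a list of three; "fingers": the opening, from -1 (shut) to 1 (fully open). A call has 1 to 12 rows; each row shifts and turns the commanded pose from where the row before left it, along the tool's axes as they then stand; what a row does not reach is not made up. A row lasts 1/10 s, in which the tool goes at most 50 mm and 8.59 degrees, less where a joint would pass 70% of its speed; a pose out of reach is approached as far as the arm can. A call is refused whole if a number of a shift passes 1 or a number of a turn 1, either way. A call with a gripper value outside its range is refused whole. The fingers move at their own pace and stop on an object; the grip force is fixed at half the most. Time passes only in rows, so rows that do not move let the fingers close. It gives the time, the measured TCP pose, the force and the opening at its end, in the units of the state.
- manip.get_state(): the state, without advancing time (a new reading comes with each control period).
- manip.get_image(name): name is "side" or "top" or "wrist"; returns the picture (400x640x3 uint8, blue, green, red); there is no depth.
- manip.get_calibration(name): a dict with "K" (3x3 intrinsics, pixels), "cam_to_world" (4x4, takes a point from camera to world coordinates). Camera axes: x right, y down, z forward; pixel columns grow to the right and rows downward; lengths in m; the calibration is good to about 2 mm. A picture is of the moment at which its call begins: read the wrist's pose just before it. get_calibration takes no time and is no camera call; for the wrist camera it gives the pose at the moment of the call.
- manip.close_job(): hands the job in, once; it reports no verdict.
Trained networks look in the newest picture that a camera, given by its name, has taken for a name from the list of things; names that differ only in an ending like _2 or _b are one class to them, and where a whole thing is asked for, a point or a joint stands for the part that bears it (a point fixed in the world has none). Each returns a list of dicts, best first, with "p" (0 to 1); they miss things now and then, are a little off and sometimes report something else, mostly with a low value. They report only what shows in the picture. A call takes as long as a camera call. They do not tell look-alikes from the thing itself.
- manip.spot_in(target, camera): "point" ([column, row] in pixels, amid what is visible of it).
- manip.place_of(target, camera): "point" ([column, row] in pixels: a listed point, or the origin of a listed thing).
The state is a dict: "t": time; "joint_positions": joint angles; "joint_vel": joint speeds; "effort": joint torques, N m; "tcp_pos": TCP position; "eef_rot": TCP orientation; "wrist_force": force on the tool from outside, world axes, zero at the start; "moment": the same for the moment, N m; "opening": finger opening in m.
Only numpy, scipy, OpenCV 4.12 (cv2) and the standard library are available. Lean on these libraries where they do the work, as an engineer would, in place of code of your own. Each camera call takes 0.05 s, during which the arm holds its last target.

### The job

Check the bore of the steel ring blank in the ring holder. First puff the dust out of it: press the air duster's cap right down and let it come up again. Then lay the large plug gauge on the guide rail with its long thin go end towards the ring, let go, and slide it along the rail until its handle is fully home against the ring; draw it out, turn it end for end, lay it on the rail again with the no-go end towards the ring but clear of it, let go, slide it gently up to the ring and lean on it for a moment so that the bore is seen to refuse it, and leave it lying there on the rail with its no-go end at the ring, disturbing none of the other things on the bench.

Things in the scene. Friction and masses are not known exactly. Their poses are not given: they have to be found in the camera images.
- gauge_mid (a point): Centre, on the axis and half-way along the handle, of the large double-ended plug gauge, loose on the cork pad, about 0.28 kg, 110 mm overall. Handle: plain aluminium octagonal bar 32 mm across flats, 64 mm long, lying on a flat, so that two flats stand upright at its sides. x axis runs along the gauge from no-go to go end. On the pad its axis is 16 mm above the pad's top.
- gauge_go_tip (a point): Centre of the flat tip of the go end (steel, 20 mm diameter, 30 mm long), 62 mm along +x from gauge_mid.
- gauge_nogo_tip (a point): Centre of the flat tip of the no-go end (steel, 25 mm diameter, 16 mm long), 48 mm along -x from gauge_mid.
- gauge: The same large plug gauge; its origin is at gauge_mid.
- bore (a point): Centre of the mouth of the steel ring blank, flush with the holder's face that looks along the rail, 75 mm above the table. x axis: horizontal, along the rail into the bore; z up. Bore 22 mm diameter, 24 mm deep, open at both ends: the go tip stands 6 mm out of the back when home.
- fixture: Dark base plate, 90 mm wide, 10 mm thick, fixed, with guide rail, ring holder and duster; origin on the table under the bore's mouth, x along the bore. Rail: narrow steel rib 27 mm wide, 4 to 112 mm before the face (-x), 13 mm flat floor 59 mm above the table, cheeks sloping 45 degrees up to 5 mm higher. The handle nests in it, self-centring from 4 mm off, in line with the bore.
- holder: Pale wooden ring holder block, 64 mm wide, 24 mm thick along the bore, top 100 mm above the table, holding the ring blank; origin under the mouth, 10 mm above the table. The gauge may be pressed against it with 3 to 15 N.
- duster_cap (a joint): Travel of the air duster's sprung cap: 0 up, 0.006 m fully down (about 2 N to start, 6 N fully down); springs back up.
- duster_cap_top (a point): Centre of the top of the white round cap, 26 mm diameter, 137 mm above the table at rest, on an upright aluminium can of 44 mm diameter fixed behind the ring holder, 76 mm along the bore's +x from its mouth.
- pad: Cork pad, 210 x 190 mm, 6 mm thick, fixed; origin under its centre. The two gauges and two stones lie on it.
- slim_gauge: Slim plug gauge, not the one wanted: handle 22 mm across flats, 50 mm long, 86 mm overall; origin at its centre. Leave it alone.
- stone_a: Dark cut stone, 24 mm wide, 10 mm high, on the pad; origin at its underside. Leave it alone.
- stone_b: Brown cut stone, 20 mm wide, 9 mm high, on the pad; origin at its underside. Leave it alone.
- ink_jar: Glass jar with black cap, 56 mm diameter, 62 mm high, between pad and fixture; origin at its underside. Leave it alone.
- brush: Thin black artist's brush, about 160 mm long, 9 mm thick, lying on the table between pad and fixture, nearest the robot; origin in its handle. Leave it alone.
- stone_dish: White dish, 80 mm wide, 28 mm high, at the back; origin at its underside. Leave it alone.
- pen_cup: Cup, 68 mm wide, 95 mm high, with pens standing to 165 mm, at the left; origin at its underside. Leave it alone.
- mandrel: Steel ring mandrel: upright cone 150 mm high on a 56 mm foot, at the right; origin at its underside. Leave it alone.
There are look-alikes about, which are no part of the job. Leave any red look-alike of the gauge alone.

How it is judged:
On the way, in this order (a step that is already met when the one before it is completed fails the run):
1. the duster's cap is pressed right down (value of joint duster_cap above 0.0045 m), for 0.05 s.
2. the cap is let up again (value of joint duster_cap below 0.0012 m), for 0.05 s.
3. the gauge lies on the rail, let go, its go end towards the ring and outside it (y of gauge_mid in the frame of bore between -0.004 and 0.004 m and z of gauge_mid in the frame of bore between -0.004 and 0.004 m and angle between the x axis of gauge_mid and the x axis of bore, either way round below 0.06 rad and x of gauge_go_tip in the frame of bore between -0.06 and -0.001 m and contact force between the fingers and gauge below 0.1 N), for 0.1 s.
4. the go end is fully home: handle within 2 mm of the ring's face (y of gauge_mid in the frame of bore between -0.004 and 0.004 m and z of gauge_mid in the frame of bore between -0.004 and 0.004 m and angle between the x axis of gauge_mid and the x axis of bore, either way round below 0.06 rad and x of gauge_go_tip in the frame of bore between 0.028 and 0.034 m), for 0.15 s.
5. the gauge lies on the rail turned round, let go, its no-go end towards the ring and clear of it (y of gauge_mid in the frame of bore between -0.004 and 0.004 m and z of gauge_mid in the frame of bore between -0.004 and 0.004 m and angle between the x axis of gauge_mid and the x axis of bore, either way round below 0.06 rad and x of gauge_nogo_tip in the frame of bore between -0.06 and -0.001 m and contact force between the fingers and gauge below 0.1 N), for 0.1 s.
6. the no-go end is pressed against the ring with at least 2 N and stays outside (y of gauge_mid in the frame of bore between -0.004 and 0.004 m and z of gauge_mid in the frame of bore between -0.004 and 0.004 m and angle between the x axis of gauge_mid and the x axis of bore, either way round below 0.06 rad and x of gauge_nogo_tip in the frame of bore between -0.003 and 0.003 m and contact force between gauge and holder above 2 N), for 0.3 s.
At the end, for the whole second after the job is handed in: The gauge lies at rest on the rail in line with the bore (within 4 mm and 0.06 rad), its no-go end towards the ring, its tip not more than 8 mm before the ring's face and not more than 3 mm past it; the duster's cap is up (y of gauge_mid in the frame of bore between -0.004 and 0.004 m and z of gauge_mid in the frame of bore between -0.004 and 0.004 m and angle between the x axis of gauge_mid and the x axis of bore, either way round below 0.06 rad and x of gauge_nogo_tip in the frame of bore between -0.008 and 0.003 m and linear speed of gauge below 0.01 m/s and value of joint duster_cap below 0.0012 m); the robot touches nothing.
It fails at once if the gauge is forced against the ring holder with more than 40 N (contact force between gauge and holder above 40 N).
It fails at once if another thing on the bench is moved by more than 30 mm (distance of any of slim_gauge, stone_a, stone_b, ink_jar, brush, stone_dish, pen_cup, mandrel from where it was at the start of the episode above 0.03 m).
It also fails if it takes over 72 s, if anything falls off the work surface, if the arm or the gripper's body presses on something with over 40 N, if the wrist force passes 120 N, or if a joint passes its speed limit or range.

## Working session

There is one attempt and no reset: what is moved stays moved. The work goes in short steps, Python scripts to look and compute and a shell command to move; the robot and the scene stay as the last step left them, time stands still between calls to the robot, and variables do not carry over. Pictures are saved under pics/ and viewed, and the job is handed in when it is done.

```bash
ls; mkdir -p pics
python3 - <<'E'
from rig import manip
import cv2
s=manip.get_state(); print(s)
for n in("side","top","wrist"):
    cv2.imwrite(f"pics/{n}0.png",manip.get_image(n)); c=manip.get_calibration(n); print(n,c)
E
```

```text
pics
{'t': 0.0, 'joint_positions': array([ 1.22200487e+00,  3.20249078e-01,  1.56571026e+00, -2.58471254e-05,
        1.25739323e+00, -2.00013227e-02]), 'joint_vel': array([ 0.00018774,  0.00208979,  0.00128134,  0.0032482 , -0.0003256 ,
       -0.00046654]), 'effort': array([ 5.39725499e-05, -4.15531790e+01, -2.34159654e+01,  1.03420700e-04,
        8.55023536e-03, -1.56228123e-05]), 'tcp_pos': array([0.18551447, 0.54375975, 0.24749471]), 'eef_rot': array([ 0.57457642, -0.41179213,  0.57559297,  0.4110741 ]), 'wrist_force': array([-0.05803072, -0.26366714,  0.04625163]), 'moment': array([ 0.00961723, -0.01170518, -0.01782714]), 'opening': 0.08529482224092635}
side {'K': array([[455.63710975,   0.        , 325.8363093 ],
       [  0.        , 455.63710975, 201.25800141],
       [  0.        ,   0.        ,   1.        ]]), 'cam_to_world': array([[-0.95727359, -0.20239617,  0.20655038,  0.34274175],
       [-0.28908112,  0.68877809, -0.66484348,  0.71009168],
       [-0.00770561, -0.69614692, -0.71785799,  0.86942264],
       [ 0.        ,  0.        ,  0.        ,  1.        ]])}
top
[... 152 characters left out ...]
     ]]), 'cam_to_world': array([[-0.02659218, -0.98451862,  0.17325111,  0.34771996],
       [-0.9995292 ,  0.02884012,  0.01047023,  0.00325946],
       [-0.01530472, -0.17289112, -0.98482203,  1.30668516],
       [ 0.        ,  0.        ,  0.        ,  1.        ]])}
wrist {'K': array([[344.36701765,   0.        , 323.35030066],
       [  0.        , 344.36701765, 198.37395804],
       [  0.        ,   0.        ,   1.        ]]), 'cam_to_world': array([[ 0.32263554,  0.9005394 ,  0.29143626,  0.11061139],
       [ 0.94652193, -0.3064425 , -0.1009417 ,  0.56960436],
       [-0.00159352,  0.30841819, -0.95124954,  0.37234568],
       [ 0.        ,  0.        ,  0.        ,  1.        ]])}
```

View pics/side0.png

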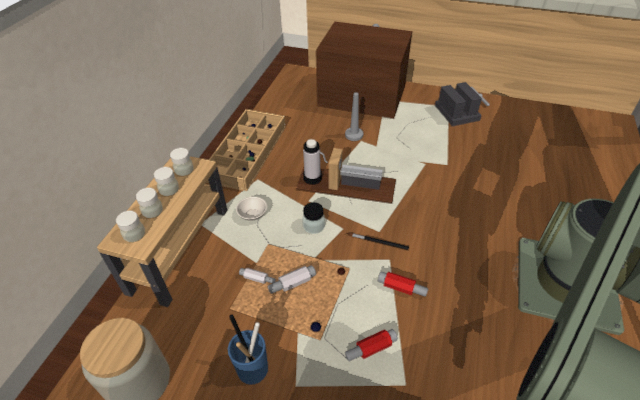

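View pics/top0.png

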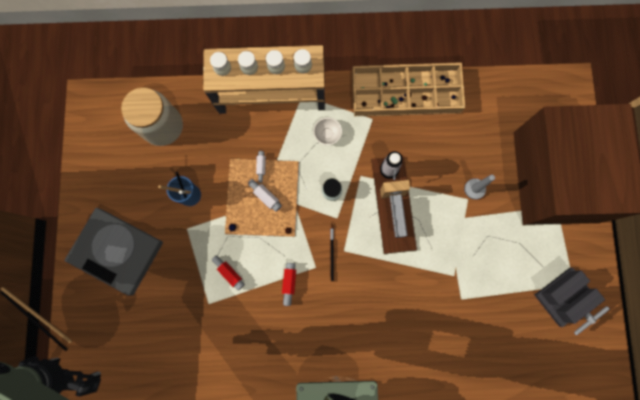

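View pics/wrist0.png

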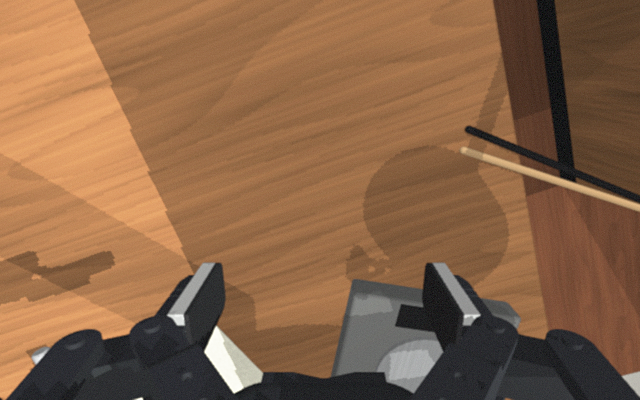

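```bash
cat > h.py <<'E'
from rig import manip
import numpy as np, cv2
from scipy.spatial.transform import Rotation as R
def proj(name,P,c=None):
    c=c or manip.get_calibration(name);T=np.linalg.inv(c["cam_to_world"]);p=T[:3,:3]@np.asarray(P)+T[:3,3];q=c["K"]@p;return q[:2]/q[2]
def ray(c,uv):
    d=np.linalg.inv(c["K"])@[uv[0],uv[1],1];d=c["cam_to_world"][:3,:3]@d;return c["cam_to_world"][:3,3],d/np.linalg.norm(d)
def tri(obs):
    A=np.zeros((3,3));b=np.zeros(3)
    for c,uv in obs:
        o,d=ray(c,uv);M=np.eye(3)-np.outer(d,d);A+=M;b+=M@o
    X=np.linalg.solve(A,b)
    return X,[np.linalg.norm((np.eye(3)-np.outer(d,d))@(X-o)) for o,d in [ray(c,u) for c,u in obs]]
def onz(c,uv,z):
    o,d=ray(c,uv);return o+d*(z-o[2])/d[2]
def rot(s=None):
    s=s or manip.get_state();q=s["eef_rot"];return R.from_quat([q[1],q[2],q[3],q[0]])
def shift(target,s=None):
    "tool-axis shift in units of 50mm"
    s=s or manip.get_state();return rot(s).inv().apply(np.asarray(target)-s["tcp_pos"])/.05
def turn(Rt,s=None):
    s=s or manip.get_state();return (rot(s).inv()*Rt).as_rotvec(degrees=True)/8
def down(zdir):
    "rotation with tool x down and tool z along zdir (horizontal)"
    z=np.array([zdir[0],zdir[1],0.]);z/=np.linalg.norm(z);x=np.array([0,0,-1.]);y=np.cross(z,x)
    return R.from_matrix(np.c_[x,y,z])
E
python3 - <<'E'
from h import *
np.set_printoptions(precision=4,suppress=True)
C={n:manip.get_calibration(n) for n in("top","side")}
for t in["gauge_mid","gauge_go_tip","gauge_nogo_tip","bore","fixture","duster_cap_top","slim_gauge","ink_jar","pen_cup"]:
    o={}
    for n in C:
        r=manip.place_of(t,n); o[n]=r; print(t,n,[(np.round(x["point"],1),round(x["p"],2)) for x in r[:3]])
    if o["top"] and o["side"]: print("   ",*tri([(C[n],o[n][0]["point"]) for n in C]))
for n in C:
    im=manip.get_image(n)
    cr=im[140:290,200:440] if n=="top" else im[130:330,220:420]
    cv2.imwrite(f"pics/{n}1.png",cv2.resize(cr,None,fx=3,fy=3,interpolation=cv2.INTER_CUBIC))
E
```

```text
gauge_mid top [(array([226.8, 269.2]), 0.91), (array([289.2, 281.9]), 0.88), (array([264.7, 196. ]), 0.78)]
gauge_mid side [(array([372.5, 344. ]), 0.83), (array([398., 281.]), 0.64), (array([294.6, 275.8]), 0.6)]
    [0.3879 0.2791 0.0259] [np.float64(0.004495339573575345), np.float64(0.004495339573575351)]
gauge_go_tip top [(array([211.5, 255.4]), 0.93), (array([248.2, 181.4]), 0.91), (array([289.1, 303.1]), 0.72)]
gauge_go_tip side [(array([424.7, 295.8]), 0.9), (array([270.2, 289.4]), 0.88), (array([347.8, 355.9]), 0.64)]
    [0.3635 0.2739 0.2361] [np.float64(0.052855066606471796), np.float64(0.05285506660647181)]
gauge_nogo_tip top [(array([288.4, 259.2]), 0.96), (array([242.3, 287.8]), 0.69), (array([280., 209.]), 0.61)]
gauge_nogo_tip side [(array([312. , 268.3]), 0.77), (array([337. , 183.5]), 0.75), (array([382.5, 277.8]), 0.73)]
    [0.4816 0.1345 0.0396] [np.float64(0.07058582086187105), np.float64(0.07058582086187094)]
bore top [(array([398.6, 193. ]), 0.83)]
bore side [(array([339.7, 162.2]), 0.95), (array([293.2, 289. ]), 0.59)]
    [ 0.5749 -0.1723  0.0763] [np.float6
[... 437 characters left out ...]
5067124), np.float64(0.0021596543950667423)]
slim_gauge top [(array([394.4, 194.1]), 0.7), (array([258.1, 166.6]), 0.61)]
slim_gauge side [(array([257.6, 274.6]), 0.74)]
    [ 0.7874 -0.2074 -0.5641] [np.float64(0.1086407270744876), np.float64(0.1086407270744875)]
ink_jar top [(array([337.2, 189. ]), 0.84), (array([265.9, 194.8]), 0.23)]
ink_jar side [(array([317.3, 225.4]), 0.79)]
    [ 0.5985 -0.0172 -0.0113] [np.float64(0.006106789242495551), np.float64(0.006106789242495667)]
pen_cup top [(array([265. , 196.6]), 0.62), (array([260. , 165.4]), 0.52)]
pen_cup side [(array([253. , 369.6]), 0.9)]
    [ 0.6823  0.2395 -0.3803] [np.float64(0.02553677705311701), np.float64(0.025536777053117046)]
```

View pics/top1.png

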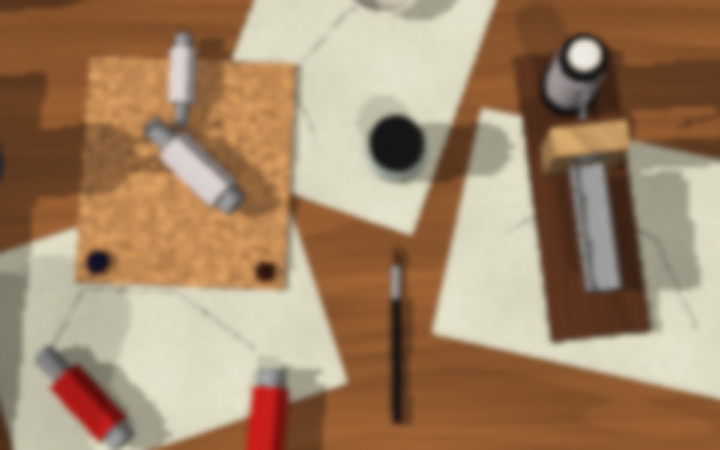

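View pics/side1.png

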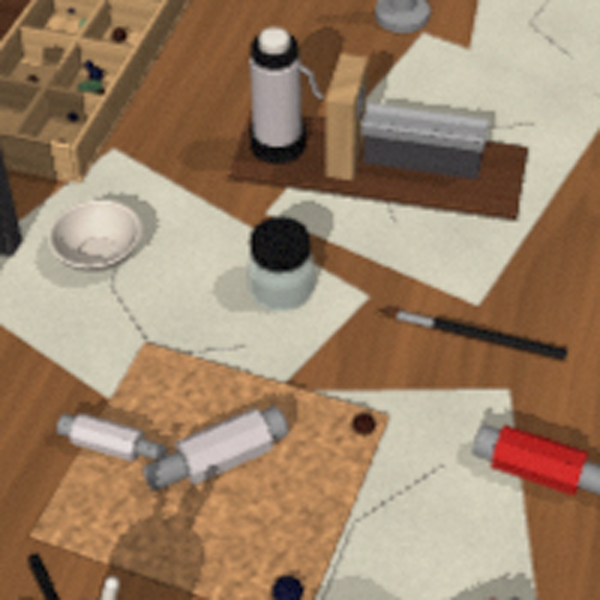

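Run:
```python
from h import *
np.set_printoptions(precision=4,suppress=True)
C={n:manip.get_calibration(n) for n in("top","side")}
D={"mid":((264.7,196),(294.6,275.8)),"go":((248.2,181.4),(270.2,289.4)),"nogo":((280,209),(312,268.3)),"slim":((258.1,166.6),(257.6,274.6))}
P={}
for k,(a,b) in D.items(): P[k],r=tri([(C["top"],a),(C["side"],b)]); print(k,P[k],r)
d=P["go"]-P["nogo"];print(np.linalg.norm(d),np.degrees(np.arctan2(d[1],d[0])))
print(rot().as_matrix()); s=manip.get_state()
for y in (8,-172):
  for zd in (90,):
    a=np.radians(y+90); print("fix",y,turn(down((np.cos(a),np.sin(a)))))
g=np.arctan2(d[1],d[0])
for k in(1,-1):
    a=g+k*np.pi/2; print("gauge",k,turn(down((np.cos(a),np.sin(a)))))
print(manip.get_calibration("wrist")["cam_to_world"][:3,3]-s["tcp_pos"], rot().inv().apply(manip.get_calibration("wrist")["cam_to_world"][:3,3]-s["tcp_pos"]))
print(shift((.42,.13,.25)))
```

```text
mid [0.582  0.1773 0.0375] [np.float64(3.333901823634704e-05), np.float64(3.3339018236470995e-05)]
go [0.6232 0.2221 0.032 ] [np.float64(0.0008803026137998511), np.float64(0.000880302613799715)]
nogo [0.5512 0.1387 0.0248] [np.float64(0.003432222635756654), np.float64(0.0034322226357566205)]
slim [0.6632 0.1951 0.0337] [np.float64(0.00046703630400268304), np.float64(0.0004670363040029657)]
0.11032744811822125 49.17272404782343
[[ 0.     -0.9464  0.3229]
 [ 0.0001  0.3229  0.9464]
 [-1.      0.      0.0001]]
fix 8 [-3.3547  0.0008 -0.    ]
fix -172 [19.1453 -0.     -0.001 ]
gauge 1 [-8.5013  0.0007  0.0003]
gauge -1 [13.9987  0.0003 -0.0008]
[-0.075   0.0255  0.1247] [-0.1247  0.0792 -0.    ]
[-0.0342 -7.1105 -6.3272]
```

```bash
python3 -m crank '{"translation":[[0,0,0],[0,0,0],[0,0,0],[0,0,0]],"rotation":[[-0.84,0,0],[-0.84,0,0],[-0.84,0,0],[-0.83,0,0]],"fingers":[1,1,1,1]}'
python3 -m crank '{"translation":[[0,-0.46,-0.81],[0,-0.46,-0.81],[0,-0.46,-0.81],[0,-0.46,-0.81],[0,-0.46,-0.81],[0,-0.46,-0.81],[0,-0.46,-0.81],[0,-0.46,-0.81],[0,-0.46,-0.81],[0,-0.46,-0.81],[0,-0.46,-0.81],[0,0,0]],"rotation":[[0,0,0],[0,0,0],[0,0,0],[0,0,0],[0,0,0],[0,0,0],[0,0,0],[0,0,0],[0,0,0],[0,0,0],[0,0,0],[0,0,0]],"fingers":[1,1,1,1,1,1,1,1,1,1,1,1]}'
cat > look.py <<'E'
import sys
from h import *
np.set_printoptions(precision=4,suppress=True)
tag=sys.argv[1]; names=sys.argv[2:]
c=manip.get_calibration("wrist"); im=manip.get_image("wrist"); cv2.imwrite(f"pics/{tag}.png",im)
import pickle; pickle.dump(c,open(f"pics/{tag}.pkl","wb"))
s=manip.get_state(); print(s["t"],s["tcp_pos"],s["joint_positions"])
for n in names: print(n,[(np.round(x["point"],1),round(x["p"],2)) for x in manip.place_of(n,"wrist")[:4]])
E
python3 look.py w1 gauge_mid gauge_go_tip gauge_nogo_tip
```

```text
t: 1.55
tcp_pos: [0.1857, 0.5442, 0.2483]
eef_rot: [0.463, -0.535, 0.463, 0.535]
wrist_force: [-0.1, 0.4, -1.1]
opening: 0.0851
t: 2.75
tcp_pos: [0.5009, 0.1341, 0.2482]
eef_rot: [-0.466, 0.533, -0.466, -0.531]
wrist_force: [-0.7, 0.1, -0.1]
opening: 0.0855
2.8 [0.4992 0.1361 0.2481] [ 0.2439  0.2292  1.6931  0.0001  1.2194 -1.4613]
gauge_mid [(array([322.8,  18. ]), 0.94), (array([353.8, 242.9]), 0.69), (array([484.4,  61.8]), 0.69)]
gauge_go_tip [(array([382.5, 282.7]), 0.67), (array([508.3, 116.5]), 0.58), (array([203.5, 341.5]), 0.44)]
gauge_nogo_tip [(array([315.1,  65.9]), 0.93), (array([326.4, 213.5]), 0.61), (array([460.2,  16. ]), 0.59)]
```

View pics/w1.png

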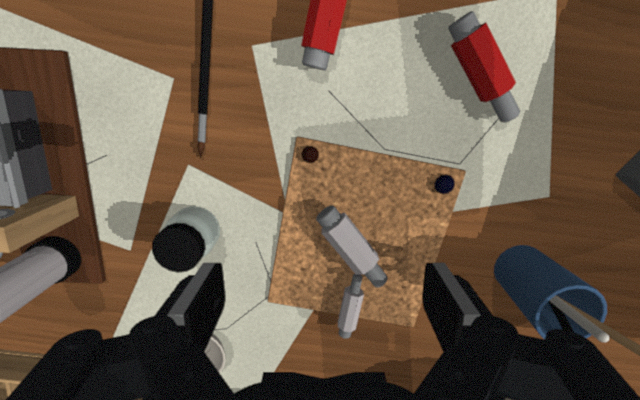

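Run:
```python
from h import *
import pickle
np.set_printoptions(precision=4,suppress=True)
C={n:manip.get_calibration(n) for n in("top","side")};w=pickle.load(open("pics/w1.pkl","rb"))
D={"mid":((264.7,196),(294.6,275.8),(353.8,242.9)),"go":((248.2,181.4),(270.2,289.4),(382.5,282.7)),"nogo":((280,209),(312,268.3),(326.4,213.5))}
P={}
for k,(a,b,e) in D.items(): P[k],r=tri([(C["top"],a),(C["side"],b),(w,e)]); print(k,P[k],r,"at z22:",onz(w,e,.022),onz(C["top"],a,.022))
d=P["go"]-P["nogo"];print(np.linalg.norm(d),np.degrees(np.arctan2(d[1],d[0])))
im=cv2.imread("pics/w1.png");cv2.imwrite("pics/w1c.png",cv2.resize(im[180:350,250:450],None,fx=4,fy=3.5,interpolation=cv2.INTER_CUBIC))
```

```text
mid [0.5809 0.177  0.0346] [np.float64(0.001665162497906305), np.float64(0.0021293803133707405), np.float64(0.00345209202293151)] at z22: [0.5829 0.1791 0.022 ] [0.5848 0.1794 0.022 ]
go [0.6242 0.2204 0.0291] [np.float64(0.002283640843865842), np.float64(0.0009155952309888013), np.float64(0.0020744537145923575)] at z22: [0.6287 0.2203 0.022 ] [0.6263 0.2239 0.022 ]
nogo [0.5505 0.1409 0.0275] [np.float64(0.004230459561202844), np.float64(0.0034462859715589256), np.float64(0.0027195967528258055)] at z22: [0.5522 0.1439 0.022 ] [0.5482 0.1386 0.022 ]
0.1084147860080447 47.179679791169846
```

View pics/w1c.png

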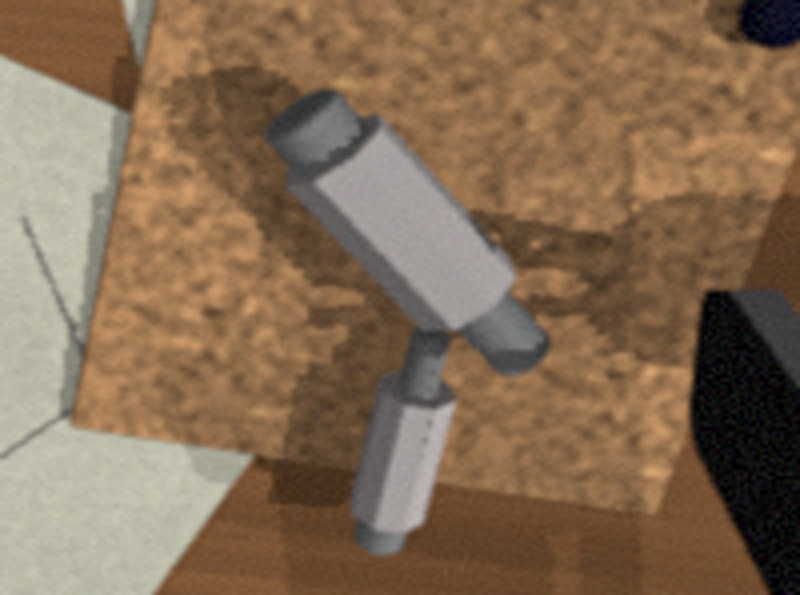

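```bash
python3 -m crank '{"translation":[[0,0.1,-0.98],[0,0.1,-0.98],[0,0.1,-0.98],[0,0.1,-0.98],[0,0.1,-0.98],[0,0.1,-0.98],[0,0,0]],"rotation":[[0,0,0],[0,0,0],[0,0,0],[0,0,0],[0,0,0],[0,0,0],[0,0,0]],"fingers":[-1,-1,-1,-1,-1,-1,-1]}'
python3 look.py w2 bore fixture duster_cap_top holder
```

```text
t: 3.65
tcp_pos: [0.509, -0.1607, 0.2483]
eef_rot: [-0.465, 0.533, -0.465, -0.532]
wrist_force: [0.2, 0.4, 0.1]
opening: -0.0001
3.7 [ 0.5089 -0.1581  0.2482] [-0.323   0.2534  1.6596  0.0003  1.2287 -2.0305]
bore []
fixture [(array([312.3, 215.9]), 0.64), (array([603.7, 269.3]), 0.18)]
duster_cap_top []
holder []
```

View pics/w2.png

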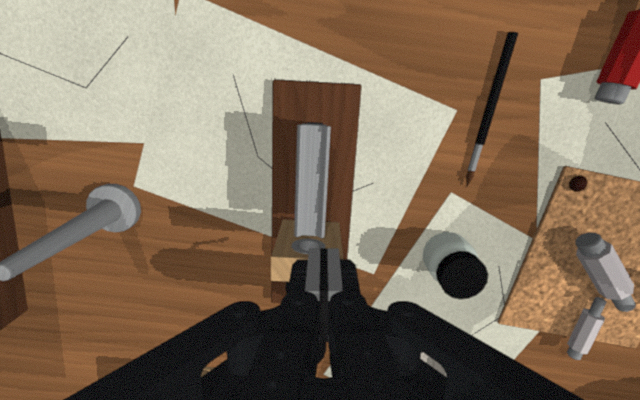

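```bash
python3 -m crank '{"translation":[[0,0.9,0],[0,0.9,0],[0,0,0]],"rotation":[[0,0,0],[0,0,0],[0,0,0]],"fingers":[-1,-1,-1]}'
python3 look.py w3 bore fixture duster_cap_top holder
python3 - <<'E'
import cv2
for t,(a,b,c,d) in {"w2":(110,260,260,370),"w3":(0,300,220,420)}.items():
    im=cv2.imread(f"pics/{t}.png")[a:b,c:d]; f=5 if t=="w2" else 2
    if t=="w2":cv2.imwrite(f"pics/{t}c.png",cv2.resize(im,None,fx=4,fy=4,interpolation=cv2.INTER_CUBIC))
E
```

```text
t: 4.2
tcp_pos: [0.4151, -0.1676, 0.248]
eef_rot: [0.463, -0.532, 0.464, 0.535]
wrist_force: [0.7, -0.3, -0.5]
opening: -0.0002
4.25 [ 0.4181 -0.1682  0.2486] [-0.4081  0.1227  1.8272  0.0003  1.1918 -2.119 ]
bore []
fixture []
duster_cap_top []
holder [(array([564.2, 310. ]), 0.39)]
```

View pics/w2c.png

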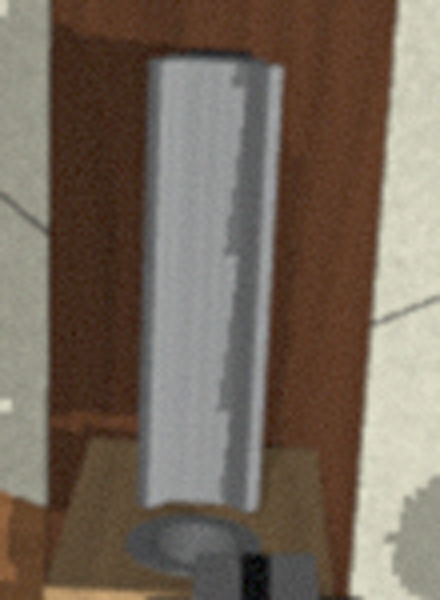

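View pics/w3.png

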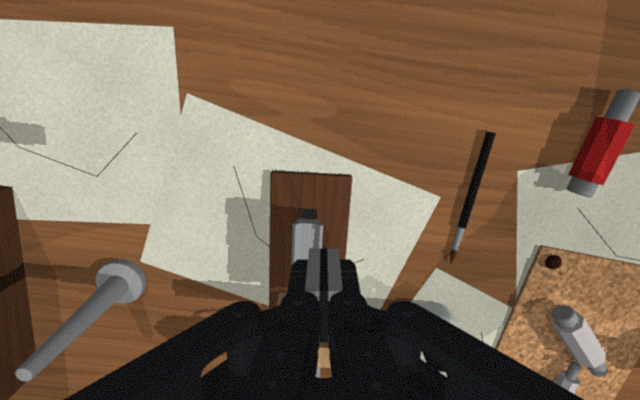

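```bash
python3 -m crank '{"translation":[[0,-0.95,0.1],[0,-0.95,0.1],[0,-0.95,0.1],[0,-0.95,0.1],[0,-0.95,0.1],[0,0,0]],"rotation":[[0,0,0],[0,0,0],[0,0,0],[0,0,0],[0,0,0],[0,0,0]],"fingers":[-1,-1,-1,-1,-1,-1]}'
python3 look.py w4 bore fixture duster_cap_top holder
python3 - <<'E'
from h import *
import pickle
np.set_printoptions(precision=4,suppress=True)
w=pickle.load(open("pics/w2.pkl","rb"))
p=[onz(w,u,.064) for u in((297.5,124.5),(331,125.8),(295,235.8),(324.5,237))]
print(p); a=(p[0]+p[1])/2;b=(p[2]+p[3])/2;d=b-a;print(a,b,np.linalg.norm(d),np.degrees(np.arctan2(d[1],d[0])),[np.linalg.norm(p[0]-p[1]),np.linalg.norm(p[2]-p[3])])
for i,j in((0,2),(1,3)):
  d=p[j]-p[i];print(np.degrees(np.arctan2(d[1],d[0])))
E
```

```text
t: 5.05
tcp_pos: [0.6573, -0.1095, 0.2454]
eef_rot: [-0.464, 0.534, -0.462, -0.534]
wrist_force: [-0.9, -0.1, 0.6]
opening: 0.0001
5.1 [ 0.6544 -0.1104  0.2458] [-0.1845  0.4637  1.3443  0.0003  1.3355 -1.8975]
bore [(array([262.9,  75.4]), 0.96), (array([276.6,  75. ]), 0.35)]
fixture [(array([281.6,  73.2]), 0.83)]
duster_cap_top [(array([251.9, 186.7]), 0.93)]
holder [(array([278.2,  75.8]), 0.91)]
[array([ 0.4651, -0.1902,  0.064 ]), array([ 0.4622, -0.1607,  0.064 ]), array([ 0.5718, -0.1806,  0.064 ]), array([ 0.5691, -0.1518,  0.064 ])]
[ 0.4637 -0.1754  0.064 ] [ 0.5705 -0.1662  0.064 ] 0.1071803192765236 4.948757589564449 [np.float64(0.02957461278061531), np.float64(0.028877330396171408)]
5.13490187345333
4.762897618488794
```

View pics/w4.png

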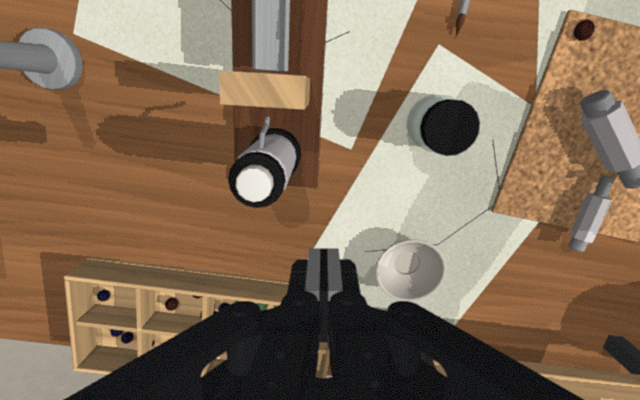

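Run:
```python
from h import *
import pickle
np.set_printoptions(precision=4,suppress=True)
w=pickle.load(open("pics/w4.pkl","rb"));C={n:manip.get_calibration(n) for n in("top","side")}
print("cap z137",onz(w,(254,183.5),.137),onz(C["top"],(395.1,158.),.137))
print(tri([(w,(254,183.5)),(C["side"],(311.5,143.5)),(C["top"],(395.,158))]))
print("rail",[onz(w,u,.064) for u in((252,70),(290,73))], "holder top back/front corners", [onz(w,u,.1) for u in((221,72),(309,78),(219,104),(306,109))])
print(onz(w,(262.9,75.4),.075))
f=np.array([np.cos(np.radians(5)),np.sin(np.radians(5))]);print("pred cap",np.array([.5745,-.1659])+.076*f)
print(turn(down((-np.sin(np.radians(5)),np.cos(np.radians(5))))))
im=cv2.imread("pics/w4.png");cv2.imwrite("pics/w4c.png",cv2.resize(im[0:220,200:340],None,fx=4,fy=2.7,interpolation=cv2.INTER_CUBIC))
```

```text
cap z137 [ 0.6499 -0.1596  0.137 ] [ 0.6496 -0.1599  0.137 ]
(array([ 0.6507, -0.1603,  0.1323]), [np.float64(0.0005608407212625418), np.float64(0.0006862109106361987), np.float64(0.00013153663819070915)])
rail [array([ 0.5745, -0.1813,  0.064 ]), array([ 0.5723, -0.1497,  0.064 ])] holder top back/front corners [array([ 0.5796, -0.1966,  0.1   ]), array([ 0.5745, -0.132 ,  0.1   ]), array([ 0.6026, -0.197 ,  0.1   ]), array([ 0.5969, -0.1313,  0.1   ])]
[ 0.5774 -0.1701  0.075 ]
pred cap [ 0.6502 -0.1593]
[ 0.369   0.0006 -0.0033]
```

View pics/w4c.png

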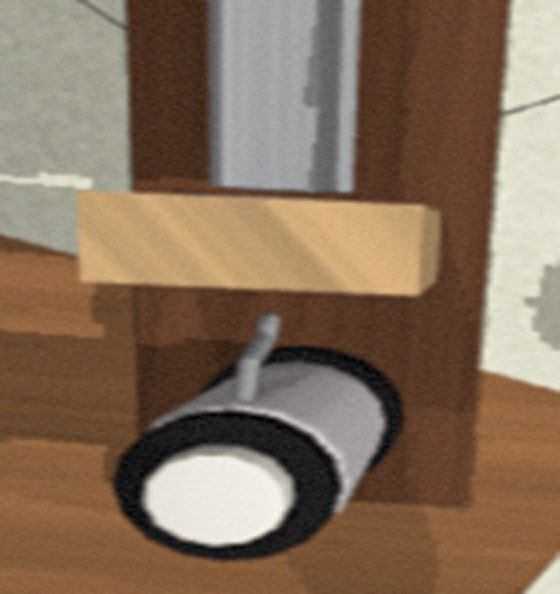

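```bash
python3 -m crank '{"translation":[[0,0,0],[0.4,0.09,-0.49],[0.5,0.09,-0.49],[0.6,0,0],[0,0,0]],"rotation":[[0.37,0,0],[0,0,0],[0,0,0],[0,0,0],[0,0,0]],"fingers":[-1,-1,-1,-1,-1]}'
python3 look.py w5
python3 -c "
from h import *
print(shift((.650,-.1595,.154)),turn(down((-np.sin(np.radians(5)),np.cos(np.radians(5))))))"
```

```text
t: 5.8
tcp_pos: [0.6433, -0.1622, 0.1699]
eef_rot: [0.477, -0.518, 0.48, 0.523]
wrist_force: [-0.7, -0.3, -0.5]
opening: -0.0002
5.85 [ 0.645  -0.162   0.1724] [-0.2634  0.5125  1.4497  0.0003  1.1832 -1.9203]
[ 0.36724117 -0.10609766  0.03961695] [-0.00911714  0.01107292 -0.02546505]
```

View pics/w5.png

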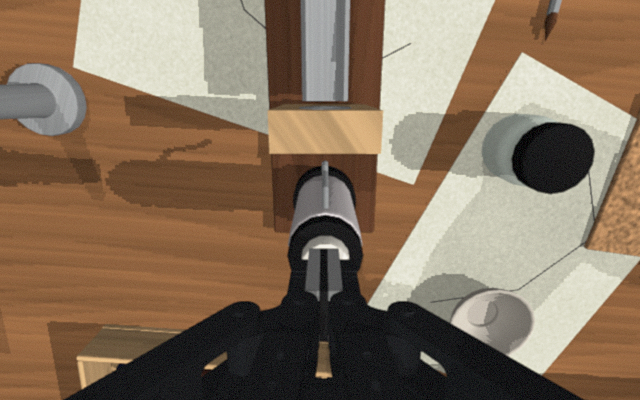

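```bash
python3 -m crank '{"translation":[[0.2,-0.1,0.04],[0.16,0,0],[0.04,0,0],[0,0,0]],"rotation":[[0,0,0],[0,0,0],[0,0,0],[0,0,0]],"fingers":[-1,-1,-1,-1]}'
python3 -m crank '{"translation":[[0.03,0,0],[0,0,0]],"rotation":[[0,0,0],[0,0,0]],"fingers":[-1,-1]}'
```

```text
t: 6.25
tcp_pos: [0.652, -0.1587, 0.1538]
eef_rot: [-0.478, 0.522, -0.477, -0.521]
wrist_force: [0.2, 0.5, 2.2]
opening: -0.0001
t: 6.45
tcp_pos: [0.652, -0.1588, 0.1524]
eef_rot: [-0.478, 0.522, -0.477, -0.521]
wrist_force: [0.7, 1.8, 3.3]
opening: 0.0005
```

```bash
python3 -m crank '{"translation":[[0.04,0,0],[0.04,0,0],[0,0,0]],"rotation":[[0,0,0],[0,0,0],[0,0,0]],"fingers":[-1,-1,-1]}'
python3 -m crank '{"translation":[[0.03,0,0],[0,0,0]],"rotation":[[0,0,0],[0,0,0]],"fingers":[-1,-1]}'
```

```text
t: 6.75
tcp_pos: [0.6521, -0.1589, 0.1483]
eef_rot: [-0.478, 0.522, -0.477, -0.521]
wrist_force: [-0.1, 3.1, 6.1]
opening: 0.0001
t: 6.95
tcp_pos: [0.6521, -0.1589, 0.148]
eef_rot: [-0.478, 0.522, -0.477, -0.521]
wrist_force: [-1.0, 3.5, 10.3]
opening: -0.0
```

```bash
python3 -m crank '{"translation":[[-0.3,0,0],[-0.9,0,0],[-0.9,0,0],[0,0.13,0.96],[0,0.13,0.96],[0,0.13,0.96],[0,0.13,0.96],[0,0.13,0.96],[0,0.13,0.96],[0,0.13,0.96],[0,0,0]],"rotation":[[0,0,0],[0,0,0],[0,0,0],[0,0,0],[0,0,0],[0,0,0],[0,0,0],[0,0,0],[0,0,0],[0,0,0],[0,0,0]],"fingers":[-1,-1,-1,-1,1,1,1,1,1,1,1]}'
python3 -m crank '{"translation":[[0.5,0,0],[0.5,0,0],[0.5,0,0],[0.4,0,0],[0,0,0],[0,0,0],[0,0,0]],"rotation":[[-0.9,0,0],[-0.9,0,0],[-0.9,0,0],[-0.9,0,0],[-0.9,0,0],[-0.9,0,0],[0,0,0]],"fingers":[1,1,1,1,1,1,1]}'
python3 look.py w6 gauge_mid gauge_go_tip gauge_nogo_tip
```

```text
t: 8.05
tcp_pos: [0.5755, 0.1761, 0.2506]
eef_rot: [0.476, -0.522, 0.476, 0.523]
wrist_force: [0.3, -1.2, 0.7]
opening: 0.0856
t: 8.75
tcp_pos: [0.5772, 0.1702, 0.1555]
eef_rot: [0.252, -0.66, 0.253, 0.661]
wrist_force: [-0.5, -0.1, 0.1]
opening: 0.0854
8.8 [0.5772 0.1704 0.1558] [ 0.2684  0.4313  1.6362 -0.0009  1.0749 -2.1402]
gauge_mid [(array([321.7, 201.8]), 0.72), (array([611. , 121.9]), 0.57), (array([361.1,  63.9]), 0.27)]
gauge_go_tip [(array([315.7, 272.8]), 0.62), (array([578.8, 200.7]), 0.61), (array([322.4, 201.8]), 0.21)]
gauge_nogo_tip [(array([324.2, 140.6]), 0.71), (array([631.3,  49. ]), 0.57), (array([317.5, 273.4]), 0.19)]
```

View pics/w6.png

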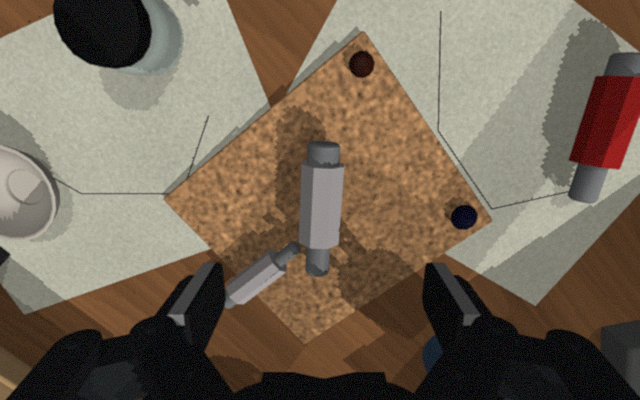

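Run:
```python
import cv2
im=cv2.imread("pics/w6.png");cv2.imwrite("pics/w6c.png",cv2.resize(im[130:290,260:380],None,fx=5,fy=3.7,interpolation=cv2.INTER_CUBIC))
```

```text
(no output)
```

View pics/w6c.png

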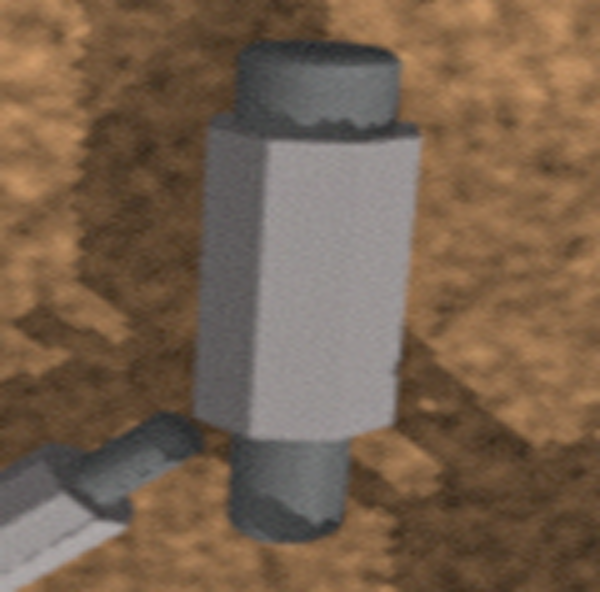

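Run:
```python
from h import *
import pickle
np.set_printoptions(precision=4,suppress=True)
w=pickle.load(open("pics/w6.pkl","rb"))
C={n:manip.get_calibration(n) for n in("top","side")}
a,b,m=[onz(w,u,.022) for u in((322.6,164.5),(318.8,244),(321.7,201.8))]
print(a,b,m); d=b-a; print(np.linalg.norm(d),np.degrees(np.arctan2(d[1],d[0])))
# left edge of top flat z=.038 
for p,q in(((313,169.2),(310,247.6)),((301.6,162.4),(299,243.5)),((343.6,166.5),(338.6,244.9))):
    a=onz(w,p,.03);b=onz(w,q,.03);d=b-a;print(np.linalg.norm(d),np.degrees(np.arctan2(d[1],d[0])))
g,n=onz(w,(317,273),.022),onz(w,(324,141),.022);d=g-n;print(g,n,np.linalg.norm(d),np.degrees(np.arctan2(d[1],d[0])))
print(tri([(w,(321.7,201.8)),(C["top"],(264.7,196)),(C["side"],(294.6,275.8)),(pickle.load(open("pics/w1.pkl","rb")),(353.8,242.9))]))
z=rot().as_matrix()[:,2];print(np.degrees(np.arctan2(z[1],z[0])))
```

```text
[0.5623 0.1528 0.022 ] [0.6091 0.2003 0.022 ] [0.5828 0.1747 0.022 ]
0.06672279188186542 45.4470007228253
0.06425796331670981 45.50216039704453
0.06581030316403035 45.257101812858295
0.06392439027180274 45.626709843774584
[0.6283 0.2194 0.022 ] [0.5495 0.1402 0.022 ] 0.11166638727773709 45.1612447287285
(array([0.5814, 0.1757, 0.032 ]), [np.float64(0.0033690598460855187), np.float64(0.00278588901027207), np.float64(0.002477934294125744), np.float64(0.0034379053643239046)])
138.08487504631188
```

```bash
python3 -m crank '{"translation":[[0,0,0],[0.8,-0.05,-0.03],[0.8,0,0],[0.6,0,0],[0.2,0,0],[0,0,0]],"rotation":[[0.32,0,0],[0,0,0],[0,0,0],[0,0,0],[0,0,0],[0,0,0]],"fingers":[1,1,1,1,1,1]}'
python3 look.py w7
```

```text
t: 9.55
tcp_pos: [0.5793, 0.172, 0.0352]
eef_rot: [0.267, -0.654, 0.268, 0.655]
wrist_force: [-0.2, 0.3, 0.1]
opening: 0.0855
9.6 [0.5804 0.1723 0.0367] [ 0.2696  0.5647  1.7544 -0.      0.8219 -2.0973]
```

View pics/w7.png

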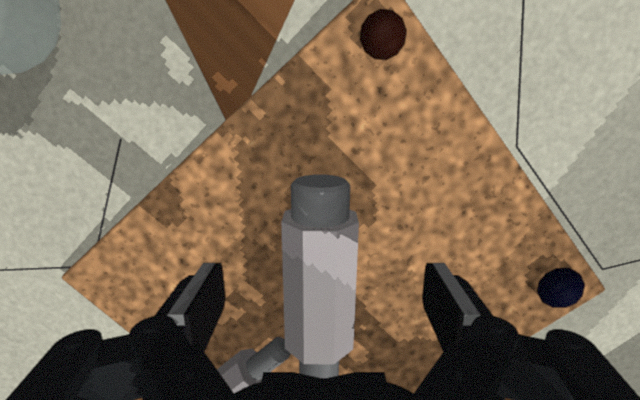

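```bash
python3 -m crank '{"translation":[[0.16,0,-0.02],[0,0,0],[0,0,0],[0,0,0],[0,0,0],[0,0,0],[0,0,0]],"rotation":[[0,0,0],[0,0,0],[0,0,0],[0,0,0],[0,0,0],[0,0,0],[0,0,0]],"fingers":[1,-1,-1,-1,-1,-1,-1]}'
python3 look.py w8
```

```text
t: 10.3
tcp_pos: [0.5812, 0.1715, 0.0292]
eef_rot: [-0.267, 0.655, -0.267, -0.654]
wrist_force: [0.1, -0.8, 5.9]
opening: 0.0305
10.35 [0.5812 0.1715 0.0292] [ 0.2681  0.5746  1.7599 -0.0003  0.8054 -2.0992]
```

View pics/w8.png

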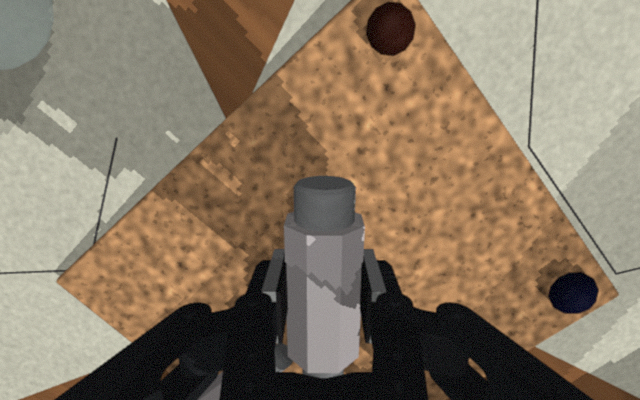

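```bash
python3 -m crank '{"translation":[[-0.2,0,0],[-0.6,0,0],[-0.9,0,0],[-0.9,0,0],[0,0,0],[0,0,0],[0,0,0],[0,0,0],[0,0,0],[0,0,0],[0,0,0]],"rotation":[[0,0,0],[0,0,0],[0,0,0],[0,0,0],[0.84,0,0],[0.84,0,0],[0.84,0,0],[0.84,0,0],[0.84,0,0],[0.84,0,0],[0,0,0]],"fingers":[-1,-1,-1,-1,-1,-1,-1,-1,-1,-1,-1]}'
python3 -m crank '{"translation":[[0,0.32,-0.8],[0,0.32,-0.95],[0,0.32,-0.95],[0,0.32,-0.95],[0,0.32,-0.95],[0,0.32,-0.95],[0,0.32,-0.9],[0,0,-0.25],[0,0,0],[0,0,0]],"rotation":[[0,0,0],[0,0,0],[0,0,0],[0,0,0],[0,0,0],[0,0,0],[0,0,0],[0,0,0],[0,0,0],[0,0,0]],"fingers":[-1,-1,-1,-1,-1,-1,-1,-1,-1,-1]}'
python3 look.py w9 gauge_nogo_tip gauge_mid gauge_go_tip
python3 -c "
from h import *
cv2.imwrite('pics/s9.png',manip.get_image('side'));cv2.imwrite('pics/t9.png',manip.get_image('top'))
print(turn(down((-np.sin(np.radians(5)),np.cos(np.radians(5))))))
for n in ('side','top'):
  for t in('gauge_go_tip','gauge_nogo_tip','gauge_mid','bore'): print(n,t,[(np.round(x['point'],1),round(x['p'],2)) for x in manip.place_of(t,n)[:5]])
"
```

```text
t: 11.45
tcp_pos: [0.5798, 0.1715, 0.1577]
eef_rot: [0.476, -0.522, 0.477, 0.523]
wrist_force: [-0.2, -0.0, -4.4]
opening: 0.0307
t: 12.45
tcp_pos: [0.5002, -0.1711, 0.1581]
eef_rot: [0.476, -0.522, 0.476, 0.523]
wrist_force: [-0.2, -0.2, -3.0]
opening: 0.0306
12.5 [ 0.5003 -0.1707  0.1581] [-0.351   0.3237  1.8046  0.0009  1.0143 -2.0167]
gauge_nogo_tip [(array([327. , 183.8]), 0.84)]
gauge_mid [(array([322.2, 287.8]), 0.88)]
gauge_go_tip []
[ 0.05412789  0.00202392 -0.00085944]
side gauge_go_tip [(array([346.5, 356.7]), 0.77), (array([346.2, 145.9]), 0.71), (array([426.8, 293.3]), 0.7), (array([295. , 287.4]), 0.56)]
side gauge_nogo_tip [(array([395.5, 332.6]), 0.83), (array([389.7, 146.6]), 0.63), (array([380.1, 275.4]), 0.58)]
side gauge_mid [(array([371.9, 343.8]), 0.97), (array([369. , 145.1]), 0.95), (array([399.5, 280.4]), 0.88)]
side bore [(array([339.1, 161.9]), 0.77)]
top gauge_go_tip [(array([214.8, 258.5]), 0.9), (array([288.5, 303.6]), 0.56), (array([405.5, 212.8]), 0.21)]
top gauge_nogo_tip [(array([239. , 289.1]), 0.93), (array([407.1, 236.2]), 0.41)]
top gauge_mid [(array([229.9, 272.1]), 0.85), (array([288.9, 284. ]), 0.83), (array([403.1, 215.8]), 0.48)]
top bore [(array([394.9, 192.2]), 0.74)]
```

View pics/w9.png

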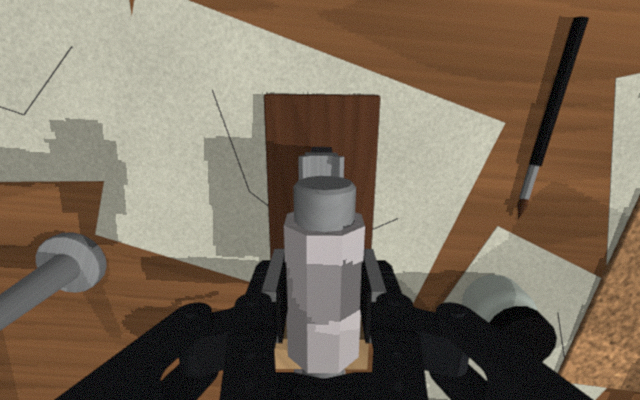

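View pics/s9.png

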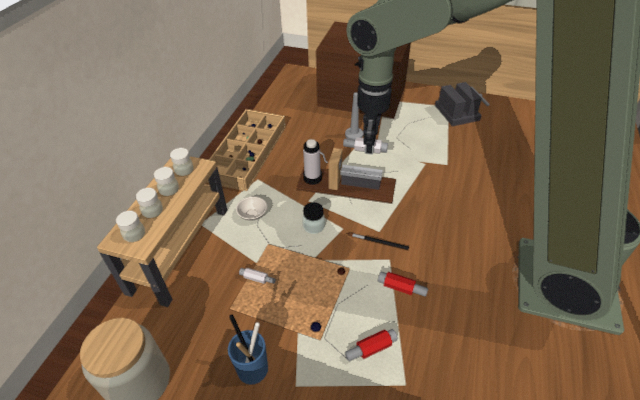

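Run:
```python
from h import *
import pickle
np.set_printoptions(precision=4,suppress=True)
w=pickle.load(open("pics/w9.pkl","rb"))
s=manip.get_state();Rm=rot(s)
im=cv2.imread("pics/w9.png");cv2.imwrite("pics/w9c.png",cv2.resize(im[90:390,240:400],None,fx=4,fy=2,interpolation=cv2.INTER_CUBIC))
C={n:manip.get_calibration(n) for n in("top","side")}
for k,u,v in(("nogo",(327,183.8),(389.7,146.6)),("mid",(322.2,287.8),(369,145.1))):
    X,r=tri([(w,u),(C["side"],v)]);print(k,X,r,Rm.inv().apply(X-s["tcp_pos"]), Rm.inv().apply(onz(w,u,.151)-s["tcp_pos"]))
print(tri([(C["side"],(346.2,145.9)),(C["top"],(405.5,212.8))]))
for u in((299,156),(344,156),(265,95),(379,97)):
    X=onz(w,u,.064 if 150<u[1] else .01);print(u,X,Rm.inv().apply(X-s["tcp_pos"]))
```

```text
nogo [ 0.4534 -0.1738  0.1575] [np.float64(0.002360382706646936), np.float64(0.0023603827066469053)] [0.0008 0.0469 0.0024] [0.0073 0.0427 0.002 ]
mid [ 0.5031 -0.1711  0.1525] [np.float64(0.0008273458193371348), np.float64(0.0008273458193371222)] [ 0.0058 -0.0028  0.0004] [ 0.0073 -0.0047  0.0001]
(array([ 0.537 , -0.1755,  0.1326]), [np.float64(0.02431527946386002), np.float64(0.024315279463860067)])
(299, 156) [ 0.4648 -0.1901  0.064 ] [ 0.0943  0.037  -0.0149]
(344, 156) [ 0.4621 -0.1613  0.064 ] [0.0943 0.0371 0.014 ]
(265, 95) [ 0.4313 -0.2219  0.01  ] [ 0.1483  0.0734 -0.0436]
(379, 97) [ 0.4246 -0.1356  0.01  ] [0.1483 0.072  0.043 ]
```

View pics/w9c.png

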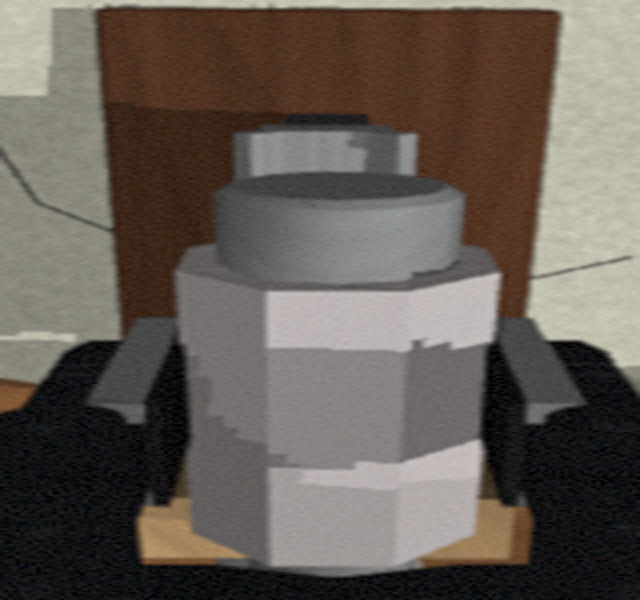

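```bash
python3 -m crank '{"translation":[[0.5,0.06,-0.02],[0.6,0,0],[0.3,0,0],[0.04,0,0],[0,0,0]],"rotation":[[0.05,0,0],[0,0,0],[0,0,0],[0,0,0],[0,0,0]],"fingers":[-1,-1,-1,-1,-1]}'
python3 look.py w10
```

```text
t: 13.65
tcp_pos: [0.4976, -0.1732, 0.0863]
eef_rot: [0.478, -0.521, 0.478, 0.521]
wrist_force: [-0.2, -0.1, -3.5]
opening: 0.0306
13.7 [ 0.4981 -0.1733  0.087 ] [-0.3568  0.4034  1.8955  0.0001  0.8412 -2.0135]
```

View pics/w10.png

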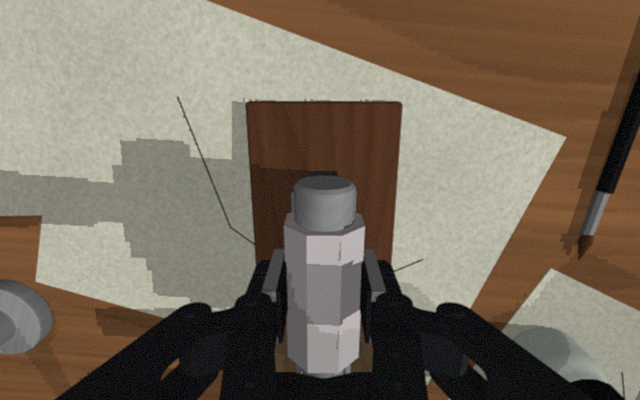

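```bash
python3 -m crank '{"translation":[[0.04,0,0],[0.02,0,0],[0,0,0]],"rotation":[[0,0,0],[0,0,0],[0,0,0]],"fingers":[-1,-1,-1]}'
```

```text
t: 14.0
tcp_pos: [0.4976, -0.1731, 0.0837]
eef_rot: [-0.478, 0.521, -0.478, -0.521]
wrist_force: [0.4, 0.2, -3.0]
opening: 0.0303
```

```bash
python3 -m crank '{"translation":[[0.02,0,0],[0.02,0,0],[0,0,0]],"rotation":[[0,0,0],[0,0,0],[0,0,0]],"fingers":[-1,-1,-1]}'
```

```text
t: 14.3
tcp_pos: [0.4976, -0.1731, 0.0822]
eef_rot: [-0.478, 0.521, -0.478, -0.521]
wrist_force: [-1.4, 0.7, 4.1]
opening: 0.0304
```

```bash
python3 -m crank '{"translation":[[0,0,0],[0,0,0],[0,0,0],[0,0,0],[0,0,0]],"rotation":[[0,0,0],[0,0,0],[0,0,0],[0,0,0],[0,0,0]],"fingers":[0,0.2,0.4,0.4,0.4]}'
python3 look.py w11
python3 -c "
from h import *
im=manip.get_image('side');cv2.imwrite('pics/s11.png',cv2.resize(im[110:210,280:420],None,fx=5,fy=5,interpolation=cv2.INTER_CUBIC))"
```

```text
t: 14.8
tcp_pos: [0.4975, -0.1731, 0.0813]
eef_rot: [-0.478, 0.521, -0.478, -0.521]
wrist_force: [-0.0, -0.7, -0.4]
opening: 0.0596
14.85 [ 0.4974 -0.1731  0.0812] [-0.3568  0.4106  1.9022  0.0001  0.8288 -2.0135]
```

View pics/w11.png

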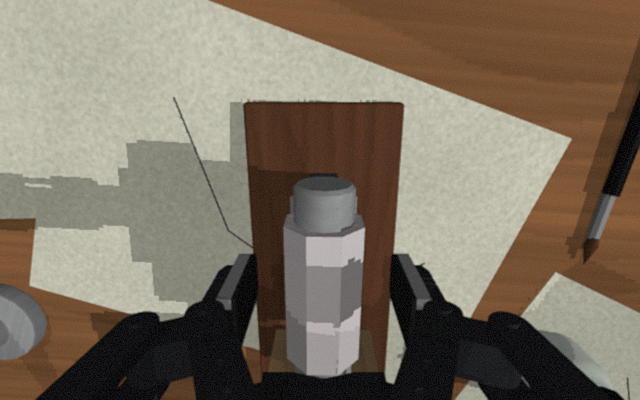

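View pics/s11.png

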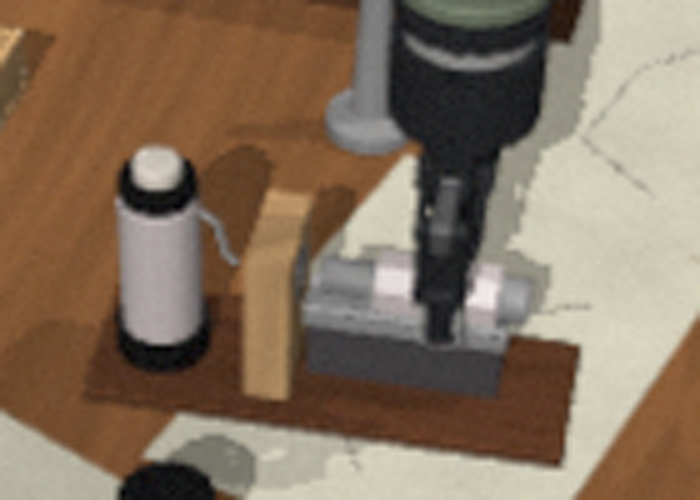

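```bash
python3 -m crank '{"translation":[[0,0,0],[0,0,0],[0,0,0],[0,0,0],[0,-0.1,0],[0,-0.1,0],[0,-0.1,0],[0,0,0]],"rotation":[[0,0,0],[0,0,0],[0,0,0],[0,0,0],[0,0,0],[0,0,0],[0,0,0],[0,0,0]],"fingers":[-1,-1,-1,-1,-1,-1,-1,-1]}'
python3 -m crank '{"translation":[[0,-0.1,0],[0,-0.1,0],[0,-0.1,0],[0,-0.1,0],[0,0,0]],"rotation":[[0,0,0],[0,0,0],[0,0,0],[0,0,0],[0,0,0]],"fingers":[-1,-1,-1,-1,-1]}'
```

```text
t: 15.7
tcp_pos: [0.5106, -0.172, 0.0816]
eef_rot: [0.477, -0.52, 0.479, 0.522]
wrist_force: [-6.8, -1.6, 7.8]
opening: 0.0307
t: 16.2
tcp_pos: [0.5306, -0.1703, 0.0816]
eef_rot: [0.477, -0.52, 0.479, 0.522]
wrist_force: [-5.5, -2.2, 6.6]
opening: 0.0304
```

```bash
python3 -m crank '{"translation":[[-0.01,0,0],[0,-0.06,0],[0,-0.06,0],[0,0,0]],"rotation":[[0,0,0],[0,0,0],[0,0,0],[0,0,0]],"fingers":[-1,-1,-1,-1]}'
python3 look.py w12
python3 -c "
from h import *
im=manip.get_image('side');cv2.imwrite('pics/s12.png',cv2.resize(im[110:210,280:420],None,fx=5,fy=5,interpolation=cv2.INTER_CUBIC))"
```

```text
t: 16.6
tcp_pos: [0.5373, -0.1697, 0.0816]
eef_rot: [0.477, -0.52, 0.479, 0.522]
wrist_force: [-4.2, -2.1, 4.2]
opening: 0.0304
16.65 [ 0.5373 -0.1697  0.0816] [-0.3259  0.4579  1.814  -0.001   0.8719 -1.9824]
```

View pics/s12.png

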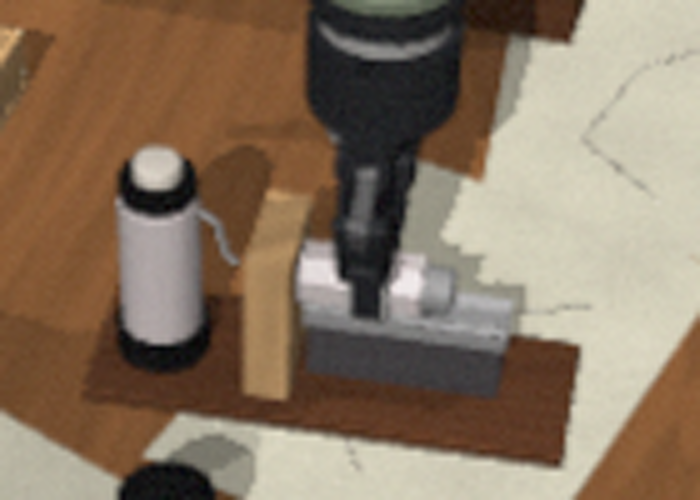

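```bash
python3 -m crank '{"translation":[[0,-0.02,0],[0,0,0]],"rotation":[[0,0,0],[0,0,0]],"fingers":[-1,-1]}'
python3 -m crank '{"translation":[[0,-0.02,0],[0,0,0]],"rotation":[[0,0,0],[0,0,0]],"fingers":[-1,-1]}'
```

```text
t: 16.9
tcp_pos: [0.5382, -0.1696, 0.0816]
eef_rot: [0.477, -0.52, 0.479, 0.522]
wrist_force: [-5.5, -2.4, 3.3]
opening: 0.0307
t: 17.1
tcp_pos: [0.5389, -0.1696, 0.0816]
eef_rot: [0.477, -0.52, 0.479, 0.522]
wrist_force: [-5.7, -2.1, 4.4]
opening: 0.031
```

```bash
python3 -m crank '{"translation":[[0,-0.02,0],[0,0,0]],"rotation":[[0,0,0],[0,0,0]],"fingers":[-1,-1]}'
python3 -m crank '{"translation":[[0,-0.02,0],[0,0,0]],"rotation":[[0,0,0],[0,0,0]],"fingers":[-1,-1]}'
```

```text
t: 17.3
tcp_pos: [0.539, -0.1696, 0.0816]
eef_rot: [0.477, -0.52, 0.479, 0.523]
wrist_force: [-7.4, -3.0, 5.8]
opening: 0.0305
t: 17.5
tcp_pos: [0.539, -0.1695, 0.0816]
eef_rot: [0.476, -0.519, 0.48, 0.523]
wrist_force: [-10.7, -4.2, 7.9]
opening: 0.0305
```

```bash
python3 -c "
from h import *
im=manip.get_image('side');cv2.imwrite('pics/s13.png',cv2.resize(im[110:210,280:420],None,fx=5,fy=5,interpolation=cv2.INTER_CUBIC))"
python3 -m crank '{"translation":[[0,0.08,0],[0,0.1,0],[0,0.15,0],[0,0.2,0],[0,0.2,0],[0,0.2,0],[0,0.15,0],[0,0,0]],"rotation":[[0,0,0],[0,0,0],[0,0,0],[0,0,0],[0,0,0],[0,0,0],[0,0,0],[0,0,0]],"fingers":[-1,-1,-1,-1,-1,-1,-1,-1]}'
python3 -c "
from h import *
im=manip.get_image('side');cv2.imwrite('pics/s14.png',cv2.resize(im[110:210,280:420],None,fx=5,fy=5,interpolation=cv2.INTER_CUBIC))"
```

```text
t: 18.35
tcp_pos: [0.4865, -0.1738, 0.0817]
eef_rot: [0.478, -0.52, 0.479, 0.522]
wrist_force: [-0.4, -1.0, -2.0]
opening: 0.0307
```

View pics/s13.png

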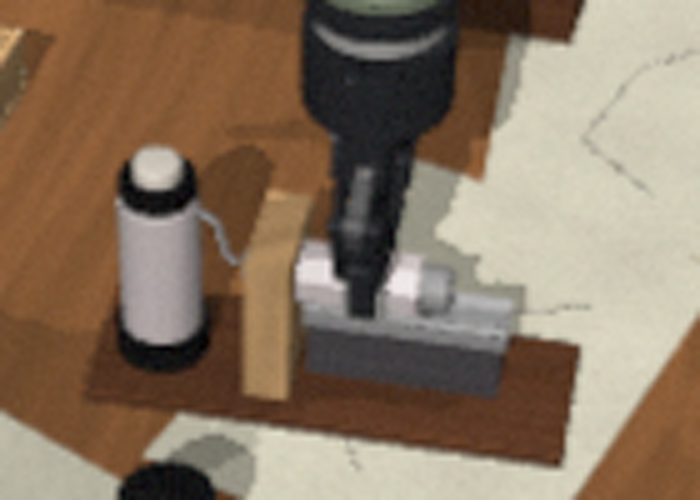

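View pics/s14.png

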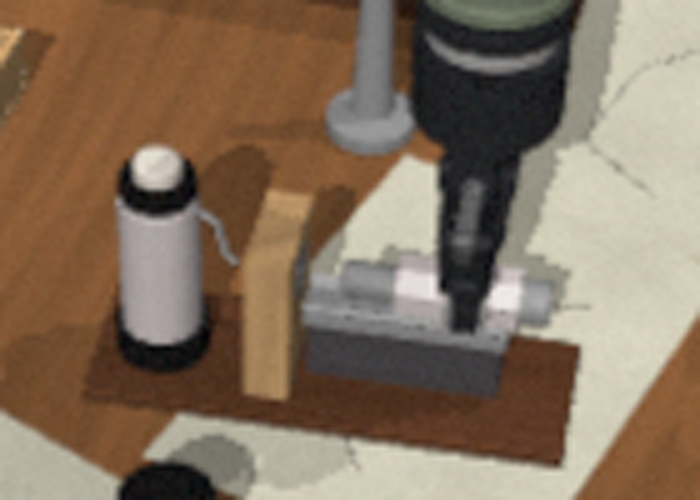

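```bash
python3 -m crank '{"translation":[[-0.3,0,0],[-0.6,0,0],[-0.6,0,0],[0,0,0],[0,0,0],[0,0,0],[0,0,0],[0,0,0],[0,0,0],[0,0,0],[0,0,0],[0,0,0]],"rotation":[[0,0,0],[0,0,0],[0,0,0],[1,0,0],[1,0,0],[1,0,0],[1,0,0],[1,0,0],[1,0,0],[1,0,0],[1,0,0],[1,0,0]],"fingers":[-1,-1,-1,-1,-1,-1,-1,-1,-1,-1,-1,-1]}'
python3 -m crank '{"translation":[[0,0,0],[0,0,0],[0,0,0],[0,0,0],[0,0,0],[0,0,0],[0,0,0],[0,0,0],[0,0,0],[0,0,0],[0,0,0],[0,0,0]],"rotation":[[1,0,0],[1,0,0],[1,0,0],[1,0,0],[1,0,0],[1,0,0],[1,0,0],[1,0,0],[1,0,0],[1,0,0],[1,0,0],[1,0,0]],"fingers":[-1,-1,-1,-1,-1,-1,-1,-1,-1,-1,-1,-1]}'
python3 -m crank '{"translation":[[0,0,0],[0,0,0],[0,0,0]],"rotation":[[1,0,0],[0.5,0,0],[0,0,0]],"fingers":[-1,-1,-1]}'
python3 look.py w15 gauge_nogo_tip gauge_mid
python3 -c "
from h import *
a=np.radians(-85);print(turn(down((np.cos(a),np.sin(a)))))
im=manip.get_image('side');cv2.imwrite('pics/s15.png',im)"
```

```text
t: 19.6
tcp_pos: [0.4881, -0.1732, 0.1562]
eef_rot: [0.693, -0.138, 0.694, 0.139]
wrist_force: [-0.4, -0.1, -3.8]
opening: 0.0306
t: 20.8
tcp_pos: [0.4881, -0.1733, 0.1562]
eef_rot: [0.566, 0.423, 0.568, -0.423]
wrist_force: [-0.4, 0.1, -4.0]
opening: 0.0308
t: 21.1
tcp_pos: [0.4882, -0.1733, 0.1563]
eef_rot: [0.52, 0.478, 0.522, -0.478]
wrist_force: [0.3, -0.1, -3.7]
opening: 0.031
21.15 [ 0.4882 -0.1734  0.1564] [-0.3639  0.3105  1.83    0.0007  1.0023  1.1192]
gauge_nogo_tip [(array([325.1, 181.6]), 0.97)]
gauge_mid [(array([325.3, 287.7]), 0.94)]
[-0.00050897 -0.00509917  0.0043158 ]
```

View pics/w15.png

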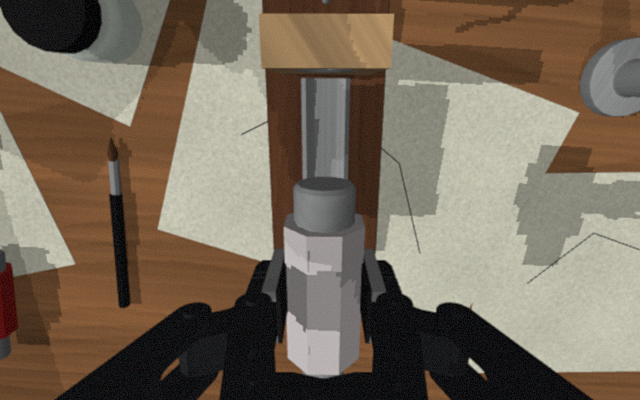

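View pics/s15.png

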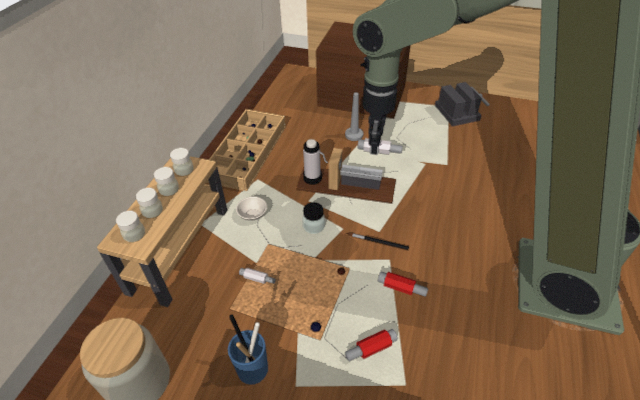

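```bash
python3 -m crank '{"translation":[[0,0.32,0],[0,0.32,0.01],[0.4,0,0],[0.6,0,0],[0.36,0,0],[0.06,0,0],[0,0,0]],"rotation":[[0,0,0],[0,0,0],[0,0,0],[0,0,0],[0,0,0],[0,0,0],[0,0,0]],"fingers":[-1,-1,-1,-1,-1,-1,-1]}'
python3 look.py w16 bore
python3 -c "
from h import *
im=manip.get_image('side');cv2.imwrite('pics/s16.png',cv2.resize(im[110:210,280:420],None,fx=5,fy=5,interpolation=cv2.INTER_CUBIC))"
```

```text
t: 22.0
tcp_pos: [0.5204, -0.1716, 0.0856]
eef_rot: [0.521, 0.478, 0.521, -0.478]
wrist_force: [-0.2, -0.3, -3.8]
opening: 0.0307
22.05 [ 0.521  -0.1718  0.0864] [-0.3396  0.4315  1.8467  0.0002  0.8622  1.1449]
bore [(array([322.1, 150.2]), 0.62)]
```

View pics/w16.png

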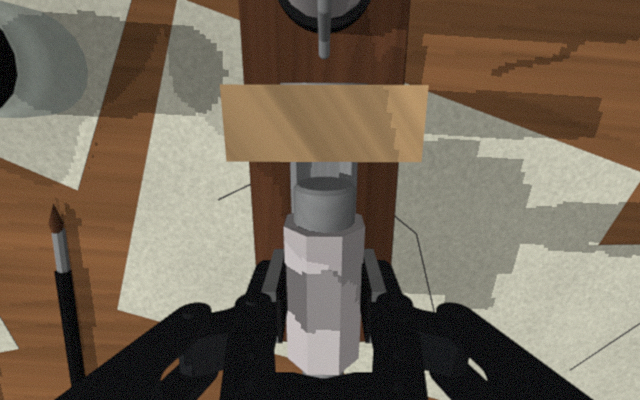

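View pics/s16.png

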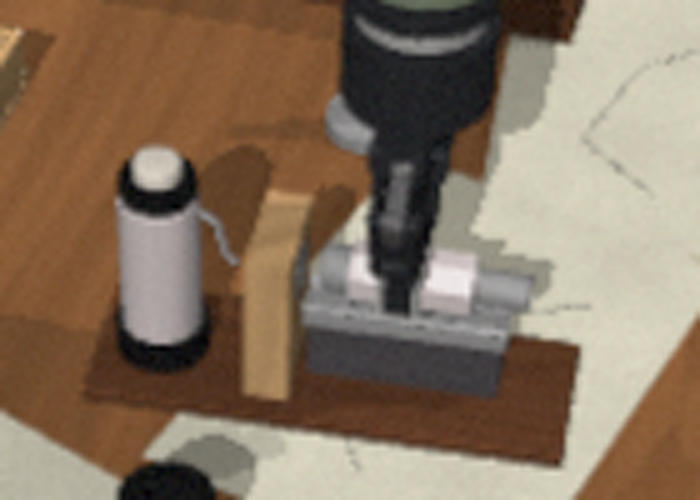

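```bash
python3 -m crank '{"translation":[[0.04,0,0],[0.02,0,0],[0.02,0,0],[0,0,0]],"rotation":[[0,0,0],[0,0,0],[0,0,0],[0,0,0]],"fingers":[-1,-1,-1,-1]}'
```

```text
t: 22.55
tcp_pos: [0.5203, -0.1716, 0.0818]
eef_rot: [0.521, 0.478, 0.521, -0.478]
wrist_force: [0.2, 1.7, -3.8]
opening: 0.0305
```

```bash
python3 -m crank '{"translation":[[0.02,0,0],[0.01,0,0],[0,0,0]],"rotation":[[0,0,0],[0,0,0],[0,0,0]],"fingers":[-1,-1,-1]}'
```

```text
t: 22.85
tcp_pos: [0.5204, -0.1716, 0.0816]
eef_rot: [0.521, 0.478, 0.521, -0.478]
wrist_force: [-1.5, 1.3, 5.3]
opening: 0.0307
```

```bash
python3 -m crank '{"translation":[[0,0,0],[0,0,0],[0,0,0],[0,0,0],[0,0,0]],"rotation":[[0,0,0],[0,0,0],[0,0,0],[0,0,0],[0,0,0]],"fingers":[0,0.2,0.4,0.4,0.4]}'
python3 look.py w17
python3 -c "
from h import *
im=manip.get_image('side');cv2.imwrite('pics/s17.png',cv2.resize(im[110:210,280:420],None,fx=5,fy=5,interpolation=cv2.INTER_CUBIC))"
```

```text
t: 23.35
tcp_pos: [0.5204, -0.1716, 0.0802]
eef_rot: [0.521, 0.478, 0.521, -0.478]
wrist_force: [-1.2, 0.4, 0.1]
opening: 0.0599
23.4 [ 0.5204 -0.1716  0.0802] [-0.3396  0.439   1.8537  0.0002  0.8489  1.1453]
```

View pics/w17.png

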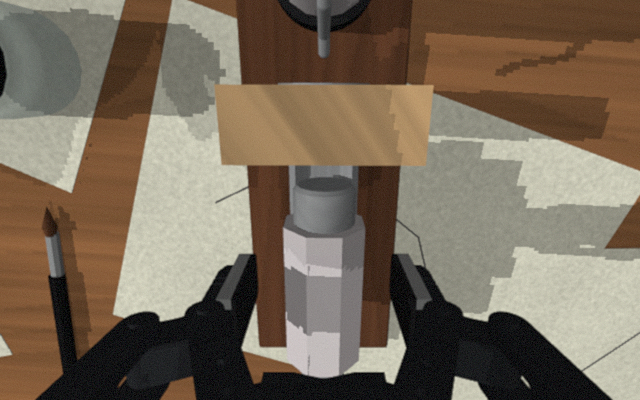

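View pics/s17.png

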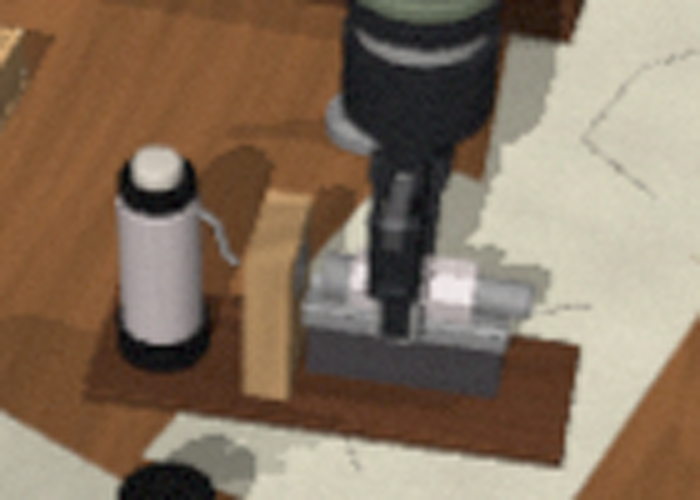

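```bash
python3 -m crank '{"translation":[[-0.02,0,0],[0,0,0],[0,0,0],[0,0,0],[0,0,0],[0,0.06,0],[0,0.06,0],[0,0.04,0],[0,0,0]],"rotation":[[0,0,0],[0,0,0],[0,0,0],[0,0,0],[0,0,0],[0,0,0],[0,0,0],[0,0,0],[0,0,0]],"fingers":[0.4,-1,-1,-1,-1,-1,-1,-1,-1]}'
python3 -m crank '{"translation":[[0,0.02,0],[0,0,0]],"rotation":[[0,0,0],[0,0,0]],"fingers":[-1,-1]}'
```

```text
t: 24.35
tcp_pos: [0.5253, -0.1709, 0.0816]
eef_rot: [0.519, 0.476, 0.523, -0.479]
wrist_force: [-9.4, -1.2, 9.4]
opening: 0.0306
t: 24.55
tcp_pos: [0.5257, -0.1708, 0.0816]
eef_rot: [0.519, 0.476, 0.523, -0.48]
wrist_force: [-10.0, -1.1, 11.1]
opening: 0.0309
```

```bash
python3 -m crank '{"translation":[[0,0.02,0],[0,0,0]],"rotation":[[0,0,0],[0,0,0]],"fingers":[-1,-1]}'
python3 look.py w18
```

```text
t: 24.75
tcp_pos: [0.5269, -0.1707, 0.0816]
eef_rot: [0.519, 0.476, 0.523, -0.479]
wrist_force: [-9.9, -2.2, 11.6]
opening: 0.0307
24.8 [ 0.5269 -0.1707  0.0816] [-0.333   0.4475  1.8332 -0.0024  0.8681  1.1527]
```

View pics/w18.png

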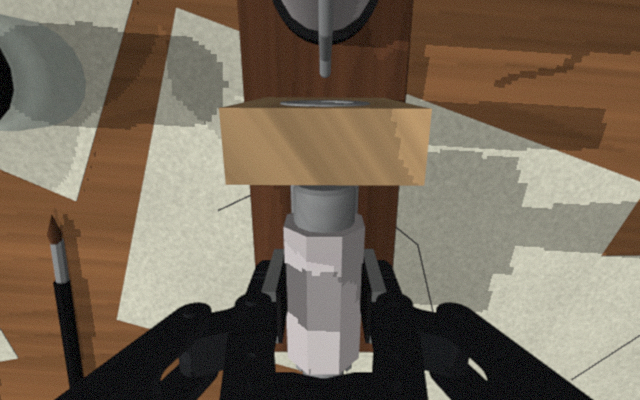

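```bash
python3 -m crank '{"translation":[[-0.03,0,0],[0,0,0]],"rotation":[[0,0,0],[0,0,0]],"fingers":[-1,-1]}'
python3 -m crank '{"translation":[[0,0.02,0],[0,0,0]],"rotation":[[0,0,0],[0,0,0]],"fingers":[-1,-1]}'
```

```text
t: 25.0
tcp_pos: [0.5301, -0.1707, 0.0823]
eef_rot: [0.521, 0.478, 0.521, -0.478]
wrist_force: [-0.1, -0.3, -3.6]
opening: 0.0306
t: 25.2
tcp_pos: [0.5315, -0.1705, 0.0823]
eef_rot: [0.521, 0.478, 0.521, -0.478]
wrist_force: [-0.8, -0.1, -3.0]
opening: 0.0304
```

```bash
python3 -m crank '{"translation":[[0.01,0,0],[0,0.02,0],[0,0,0]],"rotation":[[0,0,0],[0,0,0],[0,0,0]],"fingers":[-1,-1,-1]}'
python3 -m crank '{"translation":[[0,0.02,0],[0,0,0]],"rotation":[[0,0,0],[0,0,0]],"fingers":[-1,-1]}'
```

```text
t: 25.5
tcp_pos: [0.5325, -0.1705, 0.0822]
eef_rot: [0.521, 0.478, 0.521, -0.478]
wrist_force: [-0.1, 0.3, -3.3]
opening: 0.0307
t: 25.7
tcp_pos: [0.5333, -0.1705, 0.0822]
eef_rot: [0.521, 0.478, 0.521, -0.478]
wrist_force: [0.5, 0.8, -3.5]
opening: 0.0309
```

```bash
python3 -m crank '{"translation":[[0,0.02,0],[0,0,0]],"rotation":[[0,0,0],[0,0,0]],"fingers":[-1,-1]}'
python3 -m crank '{"translation":[[0,0.02,0],[0,0,0]],"rotation":[[0,0,0],[0,0,0]],"fingers":[-1,-1]}'
```

```text
t: 25.9
tcp_pos: [0.5335, -0.1704, 0.0821]
eef_rot: [0.52, 0.478, 0.522, -0.478]
wrist_force: [-3.2, -0.8, -2.8]
opening: 0.0304
t: 26.1
tcp_pos: [0.5337, -0.1703, 0.082]
eef_rot: [0.52, 0.477, 0.522, -0.479]
wrist_force: [-5.5, -1.4, -1.1]
opening: 0.031
```

```bash
python3 -m crank '{"translation":[[0,0.01,0],[0,0,0],[0,0,0],[0,0,0],[0,0,0],[0,0,0]],"rotation":[[0,0,0],[0,0,0],[0,0,0],[0,0,0],[0,0,0],[0,0,0]],"fingers":[-1,-1,-1,-1,-1,-1]}'
python3 look.py w19
python3 -c "
from h import *
im=manip.get_image('side');cv2.imwrite('pics/s19.png',cv2.resize(im[110:210,280:420],None,fx=5,fy=5,interpolation=cv2.INTER_CUBIC))"
```

```text
t: 26.7
tcp_pos: [0.5337, -0.1703, 0.082]
eef_rot: [0.52, 0.477, 0.522, -0.479]
wrist_force: [-6.7, -1.5, 0.1]
opening: 0.0307
26.75 [ 0.5337 -0.1703  0.082 ] [-0.3289  0.4541  1.8196 -0.0014  0.8723  1.1568]
```

View pics/w19.png

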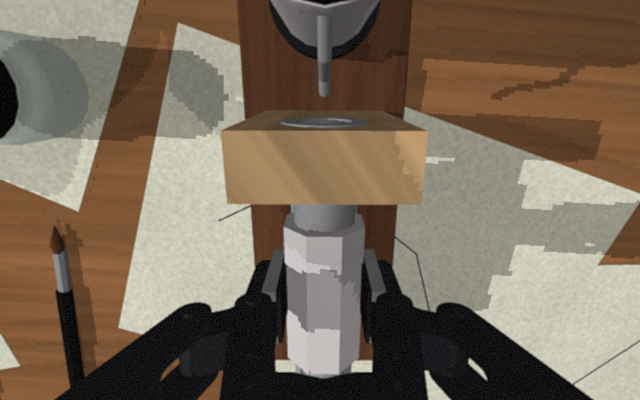

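View pics/s19.png

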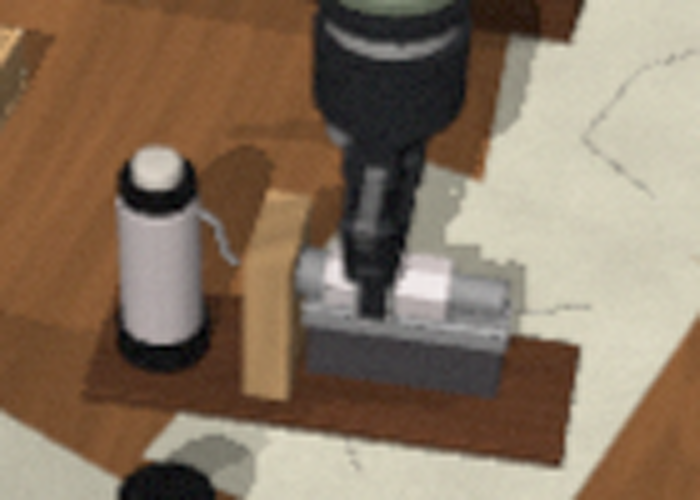

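```bash
python3 -m crank '{"translation":[[0,-0.04,0],[0,0,0],[0,0,0],[0,0,0],[0,0,0],[0,0,0]],"rotation":[[0,0,0],[0,0,0],[0,0,0],[0,0,0],[0,0,0],[0,0,0]],"fingers":[-1,-0.1,0.2,0.4,0.4,0.4]}'
python3 look.py w20
```

```text
t: 27.4
tcp_pos: [0.5342, -0.1705, 0.0825]
eef_rot: [0.521, 0.478, 0.521, -0.478]
wrist_force: [-0.4, 0.5, 0.7]
opening: 0.0599
27.45 [ 0.534  -0.1704  0.0824] [-0.3295  0.4522  1.822   0.0002  0.867   1.1552]
```

View pics/w20.png

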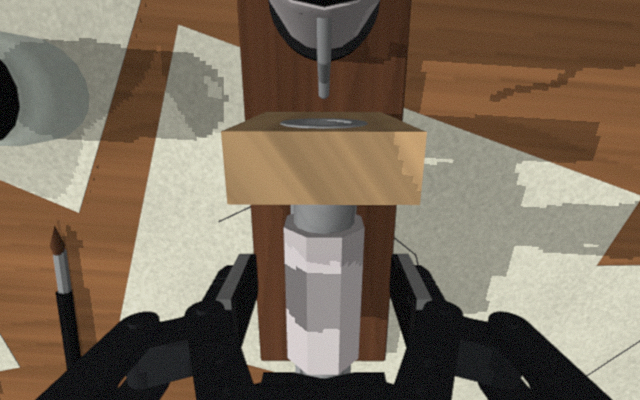

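```bash
python3 -m crank '{"translation":[[0,0,0],[0,0,0],[0,0,0],[0,0,0],[0,0.03,0],[0,0.02,0],[0,0.02,0],[0,0,0]],"rotation":[[0,0,0],[0,0,0],[0,0,0],[0,0,0],[0,0,0],[0,0,0],[0,0,0],[0,0,0]],"fingers":[-1,-1,-1,-1,-1,-1,-1,-1]}'
```

```text
t: 28.25
tcp_pos: [0.5341, -0.1704, 0.0826]
eef_rot: [0.519, 0.476, 0.523, -0.48]
wrist_force: [-9.6, -1.8, 10.1]
opening: 0.0304
```

```bash
python3 -m crank '{"translation":[[0,0.02,0],[0,0,0],[0,0,0],[0,0,0],[0,0,0]],"rotation":[[0,0,0],[0,0,0],[0,0,0],[0,0,0],[0,0,0]],"fingers":[-1,-1,-1,-1,-1]}'
python3 -m crank '{"translation":[[0,-0.09,0],[0,0,0],[0,0,0],[0,0,0],[0,0,0],[0,0,0],[-0.2,0,0],[-0.5,0,0],[-0.9,0,0],[-0.8,0,0],[0,0,0]],"rotation":[[0,0,0],[0,0,0],[0,0,0],[0,0,0],[0,0,0],[0,0,0],[0,0,0],[0,0,0],[0,0,0],[0,0,0],[0,0,0]],"fingers":[-1,-0.1,0.2,0.5,0.5,0.5,0.5,0.5,0.5,0.5,0.5]}'
python3 look.py w21 gauge_nogo_tip gauge_mid bore
python3 -c "
from h import *
im=manip.get_image('side');cv2.imwrite('pics/s21.png',im)
cv2.imwrite('pics/s21c.png',cv2.resize(im[110:210,280:420],None,fx=5,fy=5,interpolation=cv2.INTER_CUBIC))"
```

```text
t: 28.75
tcp_pos: [0.5342, -0.1703, 0.0826]
eef_rot: [0.519, 0.476, 0.524, -0.48]
wrist_force: [-11.4, -2.9, 11.0]
opening: 0.0306
t: 29.85
tcp_pos: [0.5371, -0.1715, 0.2092]
eef_rot: [0.525, 0.48, 0.517, -0.476]
wrist_force: [1.5, -1.1, 0.8]
opening: 0.0641
29.9 [ 0.5354 -0.171   0.2061] [-0.3296  0.3258  1.6664  0.0001  1.1416  1.1552]
gauge_nogo_tip [(array([321.9, 146.5]), 0.62)]
gauge_mid [(array([ 41.1, 317.7]), 0.96), (array([323.5, 205.4]), 0.69)]
bore [(array([319.6, 146.4]), 0.81), (array([320.5,  12.7]), 0.24)]
```

View pics/w21.png

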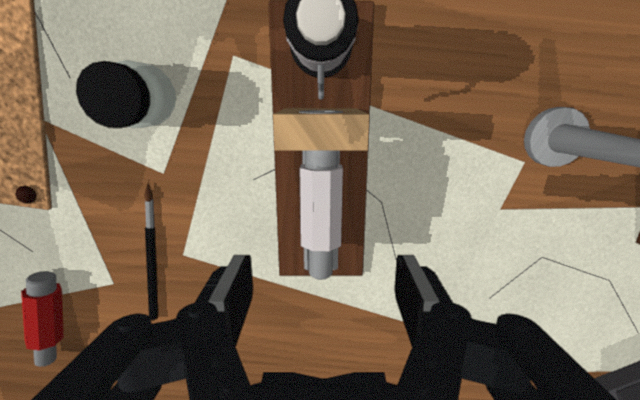

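View pics/s21c.png

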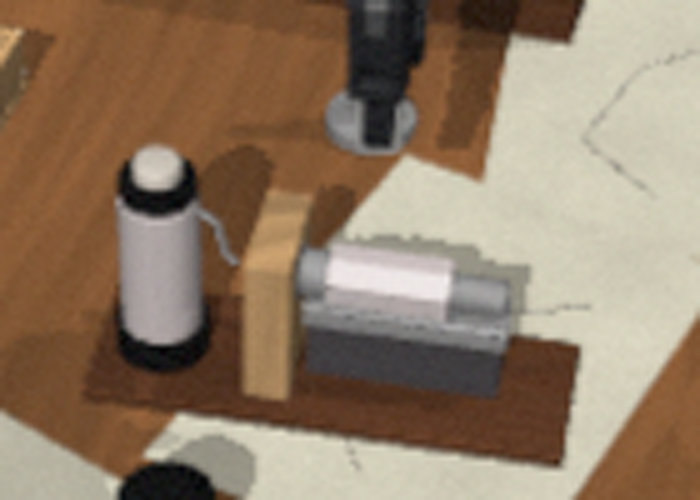

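View pics/s21.png

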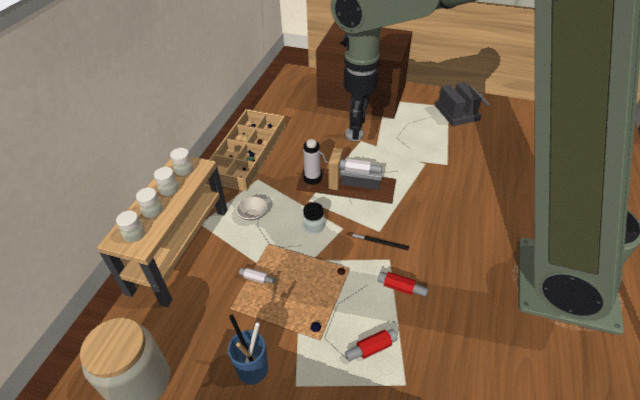

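```bash
python3 -m crank '{"translation":[[0,0,0],[0,0,0],[0,0,0]],"rotation":[[0,0,0],[0,0,0],[0,0,0]],"fingers":[0.5,0.5,0.5]}'
python3 -c "
from rig import manip
print(manip.close_job())"
```

```text
t: 30.4
tcp_pos: [0.5336, -0.1704, 0.2016]
eef_rot: [0.521, 0.478, 0.521, -0.478]
wrist_force: [0.3, -0.3, 0.1]
opening: 0.0642
the job is handed in; nothing more can be done
None
```

The job is done and handed in at 30.4 s of the 72 s allowed; no verdict is reported.

- **Duster:** I pressed the cap down to its stop, where the wrist force rose to about 10 N, and let it come up again.
- **Go end:** I laid the gauge on the rail, let go, gripped it again and slid it in. It stopped with the handle against the ring's face, at the position I had calculated and confirmed in the side view. Wrist force was then about 11 N along the rail.
- **No-go end:** I drew the gauge out, turned it half round and laid it about 9 mm clear of the ring. I let go, gripped it again and slid it up. The ring refused it, first at about 7 N and then in a second lean at about 11 N. These are wrist forces, part of which is rail friction.
- **Last check:** The wrist and side views show the gauge lying on the rail with its no-go end at the ring and the cap up. The fingers are clear at about 0.2 m height with near-zero wrist force. The other things on the bench look unmoved.

**What disagreed:**
- The gauge's height on the pad triangulated at about 0.03 m, against 0.022 m from the text. I went by the text, and the grip and the rail contact fitted it.
- The no-go end stopped about 1.5 mm further along than I predicted.
- While sliding the no-go end up, the gripper at first pressed the gauge onto the rail with about 11 N. I raised it slightly, so the gauge was partly lifted by under 1 mm during the first lean.

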